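Block plaster moulds tight in a shipping crate

TASK

The plaster moulds in the plywood crate must not shift in transport. Lift the wooden bar straight up out of its two brackets, keeping it level, and lay it flat on the bench beside the crate; then push one wooden block down into each of the two gaps between the moulds, choosing the block that fills each gap, until it stands upright on the crate's floor. Don't drop the bar or the blocks, keep the moulds flat on the crate's floor, and leave the left-over block, the vase and the bowl where they are.

Things in the scene. Friction and masses are not known exactly. Their poses are not given: they have to be found in the camera images.
- crate: Open plywood crate fixed to the bench, with a row of three moulds along y inside. Inside 130 (x) x 252 (y) x 105 (z) mm; walls 12 mm, floor 10 mm thick, rim 115 mm above the bench. Origin: centre of its underside; y is its long direction, z up. Gap between middle and left (+y) mould: about 48 mm; between middle and right (-y) mould: about 34 mm
- bracket_left (a point): Middle of the slot floor of the U bracket on the crate's left (+y) end wall, at rim height, 132 mm from the crate's centre. Open-topped steel U: two cheeks 5 mm thick, 32 mm apart along the crate's x, rising 30 mm above this point. Axes as the crate
- bracket_right (a point): The same on the crate's right (-y) end wall
- bar_center (a point): Square wooden bar 24 (x) x 316 (y) x 24 (z) mm, about 0.12 kg, at the start lying in the brackets on the crate's rim, across all the moulds, along the crate's y. The point is its centre, which is also its centre of mass (127 mm above the bench at the start); y runs along the bar, z up
- bar_left (a point): Centre of the bar's end at its +y, 158 mm from its centre
- bar_right (a point): Centre of the bar's end at its -y, 158 mm from its centre
- mould_left_center (a point): Plaster casting mould at the crate's left (+y) end: white block 126 (x) x 56 (y) x 55 (z) mm with a seam and a round pour mark on top, about 0.45 kg, loose on the crate's floor. The point is its centre (27.5 mm above its underside); its axes are parallel to the crate's at the start
- mould_mid_center (a point): Plaster casting mould at the middle: white block 126 (x) x 56 (y) x 55 (z) mm with a seam and a round pour mark on top, about 0.45 kg, loose on the crate's floor. The point is its centre (27.5 mm above its underside); its axes are parallel to the crate's at the start
- mould_right_center (a point): Plaster casting mould at the crate's right (-y) end: white block 126 (x) x 56 (y) x 55 (z) mm with a seam and a round pour mark on top, about 0.45 kg, loose on the crate's floor. The point is its centre (27.5 mm above its underside); its axes are parallel to the crate's at the start
- block_thick_center (a point): The middling of three blocks, fits the wide gap, about 0.22 kg: plain rectangular wooden blocking piece, 110 (x) x 44 (y, its thickness) x 100 (z) mm, edges rounded 5 mm, standing on the bench on its 110 x 44 mm face. The point is its centre, half-way up (50 mm above its underside); z is up
- block_thin_center (a point): The thinnest of three blocks, fits the narrow gap, about 0.15 kg: plain rectangular wooden blocking piece, 110 (x) x 30 (y, its thickness) x 100 (z) mm, edges rounded 5 mm, standing on the bench on its 110 x 30 mm face. The point is its centre, half-way up (50 mm above its underside); z is up
- block_spare_center (a point): The thickest of three blocks, too thick for either gap: leave it alone, about 0.3 kg: plain rectangular wooden blocking piece, 110 (x) x 60 (y, its thickness) x 100 (z) mm, edges rounded 5 mm, standing on the bench on its 110 x 60 mm face. The point is its centre, half-way up (50 mm above its underside); z is up
- vase: Small white vase, 130 mm tall, 68 mm wide at the belly, standing on the bench; origin: centre of its underside. Bystander
- bowl: White bowl, 84 mm wide, 45 mm tall; origin: centre of its underside. Bystander
Not all that is in view belongs to the job. What is shaped like the part that bears block_thin_center but green or red is not meant.

How it is judged (in metres and radians):
On the way, in this order (a step that is already met when the one before it is completed fails the run):
1. the bar is lifted level, both ends clear above the brackets (z of each of bar_left, bar_right in the frame of crate above 0.155 m), for 0.1 s.
2. the bar lies flat on the bench (height (world z) of bar_center below 0.025 m and angle between bar_center's own y axis and vertical between 1.47 and 1.67 rad), for 0.2 s.
At the end, for the whole second after the job is handed in: Bar at rest flat on the bench (centre below 25 mm, level within 6 deg). One block at rest in each gap between the moulds, on the crate floor (4 mm), upright (4.5 deg), in line with the crate (7 deg). All moulds in the crate, flat on its floor (4.5 mm, 4.5 deg) (all of step 2 and z of block_thick_center in the frame of crate between 0.056 and 0.065 m and x of block_thick_center in the frame of crate between -0.03 and 0.03 m and y of block_thick_center in the frame of crate between -0.126 and 0.126 m and angle between each of block_thick_center, block_thin_center, mould_left_center, mould_mid_center, mould_right_center's own z axis and vertical below 0.08 rad and angle between the y axis of each of block_thick_center, block_thin_center and the y axis of crate, either way round below 0.12 rad and linear speed of each of block_thick, block_thin, bar below 0.02 m/s and z of block_thin_center in the frame of crate between 0.056 and 0.065 m and x of block_thin_center in the frame of crate between -0.03 and 0.03 m and y of block_thin_center in the frame of crate between -0.126 and 0.126 m and z of mould_left_center in the frame of crate between 0.033 and 0.042 m and x of mould_left_center in the frame of crate between -0.03 and 0.03 m and y of mould_left_center in the frame of crate between -0.126 and 0.126 m and z of mould_mid_center in the frame of crate between 0.033 and 0.042 m and x of mould_mid_center in the frame of crate between -0.03 and 0.03 m and y of mould_mid_center in the frame of crate between -0.126 and 0.126 m and z of mould_right_center in the frame of crate between 0.033 and 0.042 m and x of mould_right_center in the frame of crate between -0.03 and 0.03 m and y of mould_right_center in the frame of crate between -0.126 and 0.126 m and ((y of block_thick_center in the frame of mould_mid_center above 0.03 m and y of block_thin_center in the frame of mould_mid_center below -0.03 m and y of block_thick_center in the frame of mould_left_center below -0.03 m and y of block_thin_center in the frame of mould_right_center above 0.03 m) or (y of block_thin_center in the frame of mould_mid_center above 0.03 m and y of block_thick_center in the frame of mould_mid_center below -0.03 m and y of block_thin_center in the frame of mould_left_center below -0.03 m and y of block_thick_center in the frame of mould_right_center above 0.03 m))); the robot touches nothing.
It fails at once if the bar is tilted more than about 14 degrees from level (angle between bar_center's own y axis and vertical below 1.32 rad or angle between bar_center's own y axis and vertical above 1.82 rad).
It fails at once if the bar or a block is dropped (falls freely faster than 0.8 m/s, some 33 mm) ((linear speed of bar above 0.8 m/s and contact force between the fingers and bar below 0.1 N) or (linear speed of block_thick above 0.8 m/s and contact force between the fingers and block_thick below 0.1 N) or (linear speed of block_thin above 0.8 m/s and contact force between the fingers and block_thin below 0.1 N)).
It fails at once if the thickest block, the vase or the bowl is moved more than 30 mm (distance of any of block_spare_center, vase, bowl from where it was at the start of the episode above 0.03 m).
It also fails if it takes over 72 s, if anything falls off the work surface, if the arm or the gripper's body presses on something with over 40 N, if the wrist force passes 120 N, or if a joint passes its speed limit or range.

ROBOT

A 6-joint arm with a two-finger parallel gripper is mounted at the origin on the work surface. World frame = base frame: x ahead of the robot, y to its left, z up, the work surface at z = 0. Lengths are in m, angles in degrees, forces in N, time in s.
With the tool pointing down it reaches from about 0.4 to 0.825 m from the base axis. Payload 7 kg.
Tool frame: the origin (TCP) lies at the centre of the arm's flange, where the gripper is bolted on; the fingertips stand 178 mm ahead of it and the grasp point (between the pads) lies 159 mm ahead of it (tip_reach is the distance from the TCP to the fingertips, in m); z points along the fingers, y is the line along which they close (so a half turn about z gives the same grasp; the last joint's range is limited). The gripper opens to 88 mm and grips with 3 to 60 N. Pads are 19 mm wide; open, the fingers measure 130 mm over their backs; the gripper's body (78 mm by 193 mm) begins 47 mm behind the grasp point.
Start: joints at [-50.701, 20.546, 0.682, 0, -70.136, -16.507], TCP at [0.261, -0.622, 0.405] pointing down, gripper open.
Joint ranges: [-176.03, 176.03], [-82.01, 121.73], [-58.28, 71.71], [-173.87, 95.51], [-174.79, -0.11], [-173.66, 173.66]. Speed limits (degrees/s): [136.94, 136.94, 172.46, 180, 180, 180].

INTERFACE

Orientations are given as [roll, pitch, yaw] about the fixed x, y, z axes, in that order (R = Rz(yaw) Ry(pitch) Rx(roll)).
In Python, from plant import * gives the robot as it stands.
- The arm moves only by the shell command python3 -m handwheel 'ROWS'. ROWS is JSON, a list of rows, each a list of 7 numbers: the opening, from -1 (shut) to 1 (fully open), then the shift along the tool's x, y, z as a fraction of full scale, then the turn, a rotation vector about the tool's x, y, z as a fraction of full scale. A call has 1 to 5 rows; each row shifts and turns the commanded pose from where the row before left it, along the tool's axes as they then stand; what a row does not reach is not made up. Full scale, the value 1, is 0.025 m for a shift and 6 degrees for a turn. A row lasts 1/8 s, in which the tool goes at most 62.5 mm and 10.7 degrees, less where a joint would pass 70% of its speed; a pose out of reach is approached as far as the arm can. A call with a number of a shift or a turn outside -1 to 1 is refused whole. A call with a gripper value outside its range is refused whole. The fingers move at their own pace and stop on an object; the grip force is fixed at half the most. Time passes only in rows, so rows that do not move let the fingers close. It gives the time, the measured TCP pose, the force, the opening and the grip force at its end, in the units of the state.
- get_obs(): the state, without advancing time (a new reading comes with each control period).
- snapshot(name): name is "scene" or "top" or "wrist"; returns a dict with "color" (384x512x3 uint8, red, green, blue), "fx", "fy", "cx", "cy" (pixels), "R" (3x3) and "t" (3): a world point X has camera coordinates R X + t; the wrist camera has in their place "tool_from_camera" (4x4, takes a point from camera to tool coordinates, whose origin is the TCP and whose axes are the flange's). Camera axes: x right, y down, z forward; pixel columns grow to the right and rows downward; lengths in m; the calibration is good to about 2 mm. The wrist camera is an equidistant fisheye: a pixel r from the principal point sees the ray r / f radians off the axis. A picture is of the moment at which its call begins: read the wrist's pose just before it. There is no depth.
- close_job(): hands the job in; it is judged then, once.
The state is a dict: "clock": time; "joint_pos": joint angles; "qvel": joint speeds; "tau": joint torques, N m; "tool_pos": TCP position; "orientation": TCP orientation; "force": force on the tool from outside, world axes, zero at the start; "moment": the same for the moment, N m; "opening": finger opening in m; "gripper_force": force on a finger pad.
Only numpy, scipy, OpenCV 4.12 (cv2) and the standard library are available. Lean on these libraries where they do the work, as an engineer would, in place of code of your own. Each camera call takes 0.05 s, during which the arm holds its last target. There are 200 camera calls.

## Working session

There is one attempt and no reset: what is moved stays moved. The work goes in short steps, Python scripts to look and compute and a shell command to move; the robot and the scene stay as the last step left them, time stands still between calls to the robot, and variables do not carry over. Pictures are saved under pics/ and viewed, at most 10 in all, crops included, and the job is handed in when it is done.

```bash
ls; mkdir -p pics
python3 - <<'E'
from plant import *
import cv2,json,pickle
o=get_obs();print(o)
for n in ["scene","top"]:
    s=snapshot(n);pickle.dump(s,open(f'{n}.pkl','wb'))
    cv2.imwrite(f'pics/{n}0.png',s['color'][:,:,::-1])
    print(n,s['fx'],s['fy'],s['cx'],s['cy'],s['R'],s['t'])
E
```

```text
pics
{'clock': 0.0, 'joint_pos': array([-5.07026334e+01,  2.05898417e+01,  6.35007124e-01, -2.07367005e-02,
       -7.01365609e+01, -1.65076296e+01]), 'qvel': array([ 0.00839003,  0.0428317 ,  0.07467914, -0.02944309,  0.04041271,
       -0.0745609 ]), 'tau': array([ 1.50246509e-03, -5.82718742e+01,  2.93056619e+01,  6.99717075e+00,
        6.89963999e-03, -1.65563106e-04]), 'tool_pos': array([ 0.26139378, -0.62211964,  0.40374787]), 'orientation': array([ 1.79906832e+02, -7.28141308e-03, -1.57217319e+02]), 'force': array([-0.15716341,  0.48837527, -0.31849878]), 'moment': array([-0.06256001,  0.00509707, -0.00510923]), 'gripper_force': 0.0, 'opening': 0.08757707469295009}
scene 383.9037663178818 383.9037663178818 252.28439928388417 191.5190562822892 [[-0.52428939  0.85141338  0.01469339]
 [ 0.70176962  0.44178561 -0.55887823]
 [-0.48232773 -0.28270255 -0.82911955]] [ 0.41579863 -0.22112326  1.45380611]
top 486.1634302219683 486.1634302219683 251.51049519401087 188.24385297917726 [[-0.00855325 -0.9999176   0.00957216]
 [-0.99226465  0.00730145 -0.1239256 ]
 [ 0.1238455  -0.01055809 -0.99224534]] [-0.15684028  0.51945982  1.47313933]
```

View pics/scene0.png

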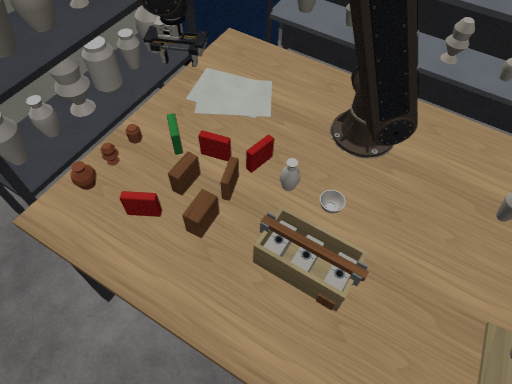

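View pics/top0.png

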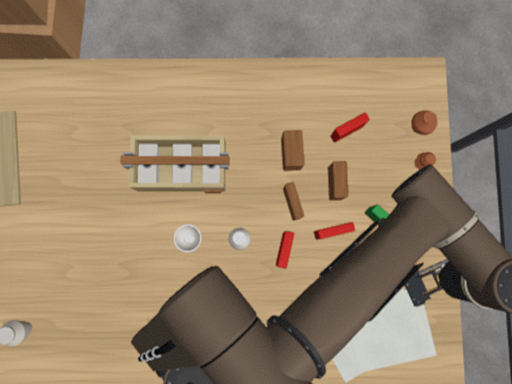

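The scene picture shows the crate at (310,255) with the bar on it, and the vase (290,175) and bowl (332,202). There are three brown blocks, at scene (201,213), (184,172) and (230,178), which are top (293,150), (339,180) and (293,200). The slim brown one at top (293,200) looks like block_thin. The red pieces (350,126), (335,231), (286,250) and the green one (377,214) are decoys. I'll check this in one enlarged crop.

Run:
```python
import cv2
a=cv2.imread('pics/top0.png')[115:265,112:372]
cv2.imwrite('pics/crop1.png',cv2.resize(a,None,fx=3,fy=3,interpolation=cv2.INTER_CUBIC))
```

```text
(no output)
```

View pics/crop1.png

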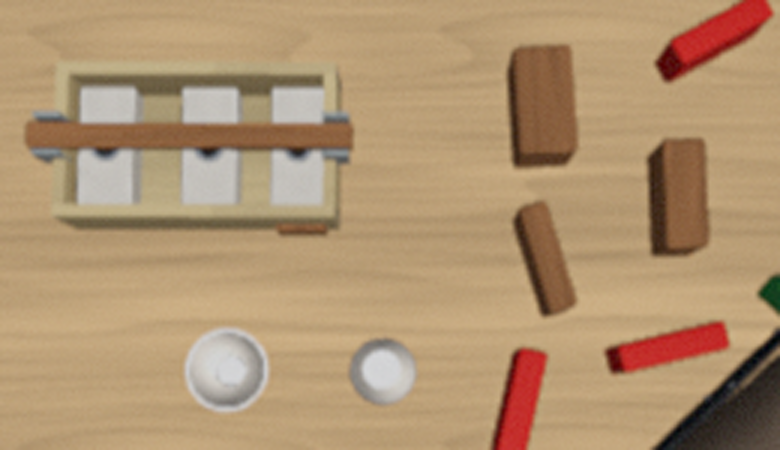

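```bash
cat > h.py <<'E'
import numpy as np,cv2,pickle
from scipy.optimize import minimize
def proj(s,P):
    c=np.atleast_2d(P)@np.array(s['R']).T+np.array(s['t'])
    return np.c_[s['fx']*c[:,0]/c[:,2]+s['cx'],s['fy']*c[:,1]/c[:,2]+s['cy']]
def back(s,u,v,z):
    R=np.array(s['R']);C=-R.T@np.array(s['t'])
    d=R.T@np.array([(u-s['cx'])/s['fx'],(v-s['cy'])/s['fy'],1]);return C+d*(z-C[2])/d[2]
def box(x,y,yaw,size,zc):
    g=np.array([[a,b,c] for a in(-1,1) for b in(-1,1) for c in(-1,1)])*np.array(size)/2
    c,s=np.cos(yaw),np.sin(yaw);return g@np.array([[c,s,0],[-s,c,0],[0,0,1]])+[x,y,zc]
def sil(s,P,shape=(384,512)):
    K=4;m=np.zeros((shape[0]*K,shape[1]*K),np.uint8)
    h=cv2.convexHull((((proj(s,P)+.5)*K-.5)*16).astype(np.int32))
    cv2.fillConvexPoly(m,h,255,shift=4);return cv2.resize(m,shape[::-1],interpolation=cv2.INTER_AREA)/255.
def brown(s):
    hsv=cv2.cvtColor(s['color'],cv2.COLOR_RGB2HSV).astype(int);return hsv
E
python3 - <<'E'
from h import *
S={n:pickle.load(open(n+'.pkl','rb')) for n in('top','scene')}
for n,pts in dict(top=[(293,150),(287,150),(339,180),(293,200),(175,160),(310,170),(260,200)],scene=[(203,206),(197,224),(230,178),(184,172),(220,220),(300,245)]).items():
    hsv=brown(S[n]);print(n,[(p,hsv[p[1],p[0]].tolist(),S[n]['color'][p[1],p[0]].tolist()) for p in pts])
def mask(s,seed):
    c=cv2.GaussianBlur(s['color'],(3,3),0).astype(int);m=((c[...,0]-c[...,2]<95)&(c.sum(2)<300)&(c[...,0]>c[...,2]+12)&(c[...,0]<c[...,1]*2.4)).astype(np.uint8)
    n,l=cv2.connectedComponents(m,connectivity=4);return (l==l[seed[1],seed[0]])
for name,th,ts,ss in[('A60?',.06,(293,150),(203,206)),('B44?',.044,(339,180),(184,172)),('C30?',.03,(293,200),(230,178))]:
    M={'top':mask(S['top'],ts),'scene':mask(S['scene'],ss)}
    p0=back(S['top'],*ts,.08)
    for t in(.03,.044,.06):
        best=None
        for y0 in np.deg2rad([-20,0,20,]):
            f=lambda p:sum(np.abs(sil(S[n],box(p[0]/100,p[1]/100,p[2],(.110,t,.1),.05))-M[n]).sum() for n in M)
            # long axis along world x at yaw 0
            r=minimize(f,[p0[0]*100,p0[1]*100,y0],method='Nelder-Mead',options=dict(initial_simplex=np.array([[p0[0]*100,p0[1]*100,y0]]*4)+np.array([[0,0,0],[1.5,0,0],[0,1.5,0],[0,0,.25]]),maxiter=80))
            if best is None or r.fun<best.fun:best=r
        print(name,t,best.x[:2]*10,np.rad2deg(best.x[2]),best.fun,[M[n].sum() for n in M])
E
```

```text
top [((293, 150), [13, 135, 138], [138, 96, 65]), ((287, 150), [12, 140, 133], [133, 90, 60]), ((339, 180), [14, 143, 139], [139, 97, 61]), ((293, 200), [14, 146, 133], [133, 92, 57]), ((175, 160), [13, 134, 135], [135, 94, 64]), ((310, 170), [18, 95, 191], [191, 162, 120]), ((260, 200), [17, 96, 184], [184, 154, 115])]
scene [((203, 206), [11, 143, 98], [98, 64, 43]), ((197, 224), [11, 159, 53], [53, 32, 20]), ((230, 178), [12, 158, 76], [76, 48, 29]), ((184, 172), [11, 155, 64], [64, 39, 25]), ((220, 220), [17, 100, 143], [143, 119, 87]), ((300, 245), [15, 168, 50], [50, 33, 17])]
A60? 0.03 [ 631.3743761  -284.47729733] -10.209477791482389 651.9058823529413 [np.int64(755), np.int64(1219)]
A60? 0.044 [ 631.48375831 -284.7569163 ] -1.3883332160869544 324.38823529411764 [np.int64(755), np.int64(1219)]
A60? 0.06 [ 631.15323459 -285.48757643] 2.754549688667151 224.48627450980393 [np.int64(755), np.int64(1219)]
B44? 0.03 [ 536.84985518 -422.93673501] -3.649822453318229 303.8039215686274 [np.int64(586), np.int64(945)]
B44? 0.044 [ 535.62961951 -423.27257837] 1.508180858799541 263.45490196078435 [np.int64(586), np.int64(945)]
B44? 0.06 [ 536.18446991 -422.30903579] 14.612908486101444 607.0941176470587 [np.int64(586), np.int64(945)]
C30? 0.03 [ 475.06392381 -284.60608509] 17.031733615200288 227.65882352941173 [np.int64(359), np.int64(623)]
C30? 0.044 [ 474.83587355 -285.00545578] 24.89441518279454 510.67843137254897 [np.int64(359), np.int64(623)]
C30? 0.06 [ 473.30770511 -285.94595728] 33.37145054907928 835.8274509803921 [np.int64(359), np.int64(623)]
```

Run:
```python
from h import *
s=pickle.load(open('top.pkl','rb'));c=pickle.load(open('scene.pkl','rb'))
f=lambda n,u,v,z:print(n,back(s,u,v,z).round(4))
f('barL',112+25/3,115+132/3,.139);f('barR',112+352/3,115+136/3,.139)
for n,u,v in[('rimTL',55,62),('rimTR',340,65),('rimBR',338,220),('rimBL',52,216)]:f(n,112+u/3,115+v/3,.115)
for n,u in[('ml',80),('mlr',138),('mm',182),('mmr',240),('mr',272),('mrr',323)]:f(n,112+u/3,115+145/3,.065)
f('bowl',187,238,.03);f('vase',240,239,.1);f('edgeTop',175,58,0);f('board',18,160,0);f('lefttop',60,100,0)
print(proj(c,[[.6,.29,.139]]))
```

```text
barL [0.593  0.2189 0.139 ]
barR [ 0.587  -0.0963  0.139 ]
rimTL [0.6675 0.1974 0.115 ]
rimTR [ 0.6627 -0.0838  0.115 ]
rimBR [ 0.5083 -0.0815  0.115 ]
rimBL [0.5143 0.1969 0.115 ]
ml [0.5932 0.1823 0.065 ]
mlr [0.5928 0.1235 0.065 ]
mm [0.5925 0.0789 0.065 ]
mmr [0.5921 0.0201 0.065 ]
mr [ 0.5918 -0.0124  0.065 ]
mrr [ 0.5915 -0.0642  0.065 ]
bowl [0.3665 0.0378 0.03  ]
vase [ 0.3607 -0.1254  0.1   ]
edgeTop [0.9535 0.0853 0.    ]
board [0.6181 0.5793 0.    ]
lefttop [0.8139 0.4544 0.    ]
[[391.28089544 290.89977473]]
```

```bash
cat >> h.py <<'E'
from scipy.spatial.transform import Rotation as Ro
def go(x=None,y=None,z=None,yaw=None):
    from plant import get_obs
    o=get_obs();p=np.array(o['tool_pos']);R=Ro.from_euler('xyz',o['orientation'],degrees=True).as_matrix()
    t=np.array([p[i] if v is None else v for i,v in enumerate((x,y,z))])
    print('pos',p.round(4),'ori',np.round(o['orientation'],2),'open',round(o['opening'],4),'t',o['clock'],'f',np.round(o['force'],1))
    print('units xyz',(R.T@(t-p)/.025).round(2))
    if yaw is not None: print('turn z units',round(-((yaw-o['orientation'][2]+180)%360-180)/6,2))
E
python3 -m handwheel '[[0,0,0,0,0,0,-1],[0,0,0,0,0,0,-1],[0,0,0,0,0,0,-1],[0,0,0,0,0,0,-1],[0,0,0,0,0,0,-1]]'
python3 -m handwheel '[[0,0,0,0,0,0,-1],[0,0,0,0,0,0,-1],[0,0,0,0,0,0,-1],[0,0,0,0,0,0,-1],[0,0,0,0,0,0,-1]]'
python3 -m handwheel '[[0,0,0,0,0,0,-1],[0,0,0,0,0,0,0]]'
python3 -c "
from h import *
go(.59,.061,.40,-91.1)"
```

```text
clock: 0.72
tool_pos: [0.2614, -0.6222, 0.4041]
orientation: [179.9, 0.0, -127.0]
force: [-1.0, -0.3, 0.2]
opening: 0.0458
gripper_force: 0.0
clock: 1.35
tool_pos: [0.2614, -0.6222, 0.4041]
orientation: [180.0, 0.0, -97.0]
force: [-0.2, 0.8, 0.1]
opening: 0.0437
gripper_force: 0.0
clock: 1.6
tool_pos: [0.2614, -0.6222, 0.4042]
orientation: [180.0, 0.0, -91.3]
force: [-0.0, -0.6, 0.3]
opening: 0.0439
gripper_force: 0.0
pos [ 0.2614 -0.6222  0.4042] ori [ 1.7998e+02  4.0000e-02 -9.1250e+01] open 0.0439 t 1.6 f [-0.  -0.6  0.3]
units xyz [-27.61 -12.54   0.18]
turn z units -0.03
```

```bash
python3 -m handwheel '[[0,-1,-0.46,0,0,0,0],[0,-1,-0.46,0,0,0,0],[0,-1,-0.46,0,0,0,0],[0,-1,-0.46,0,0,0,0],[0,-1,-0.46,0,0,0,0]]' >/dev/null
python3 -m handwheel '[[0,-1,-0.46,0,0,0,0],[0,-1,-0.46,0,0,0,0],[0,-1,-0.46,0,0,0,0],[0,-1,-0.46,0,0,0,0],[0,-1,-0.46,0,0,0,0]]' >/dev/null
python3 -m handwheel '[[0,-1,-0.46,0,0,0,0],[0,-1,-0.46,0,0,0,0],[0,-1,-0.46,0,0,0,0],[0,-1,-0.46,0,0,0,0],[0,-1,-0.46,0,0,0,0]]' >/dev/null
python3 -m handwheel '[[0,-1,-0.46,0,0,0,0],[0,-1,-0.46,0,0,0,0],[0,-1,-0.46,0,0,0,0],[0,-1,-0.46,0,0,0,0],[0,-1,-0.46,0,0,0,0]]' >/dev/null
python3 -m handwheel '[[0,-1,-0.46,0,0,0,0],[0,-1,-0.46,0,0,0,0],[0,-1,-0.46,0,0,0,0],[0,-1,-0.46,0,0,0,0],[0,-1,-0.46,0,0,0,0]]'
python3 -m handwheel '[[0,-1,-0.46,0,0,0,0],[0,-1,-0.46,0,0,0,0],[0,-0.6,-0.46,0,0,0,0],[0,0,0,0,0,0,0]]' >/dev/null
python3 - <<'E'
from h import *
from plant import *
go(.59,.061,.40,-91.1)
o=get_obs();s=snapshot('wrist');pickle.dump((o,s),open('w1.pkl','wb'))
print({k:v for k,v in s.items() if k!='color'})
cv2.imwrite('pics/w1.png',s['color'][:,:,::-1])
E
```

```text
clock: 4.72
tool_pos: [0.5623, -0.0026, 0.4046]
orientation: [180.0, 0.0, -91.4]
force: [0.8, -0.9, 0.6]
opening: 0.0435
gripper_force: 0.0
pos [0.5988 0.0619 0.4041] ori [ 1.7996e+02 -2.0000e-02 -9.1160e+01] open 0.0441 t 5.225 f [-0.7 -1.   0.3]
units xyz [0.04 0.35 0.16]
turn z units -0.01
{'fx': 297.3186396354542, 'fy': 297.3186396354542, 'cx': 255.59686749053657, 'cy': 197.74750136298323, 'tool_from_camera': array([[-5.12046778e-04, -9.50924017e-01, -3.09424065e-01,
         8.43350289e-02],
       [ 9.99999769e-01, -6.24927566e-04,  2.65693529e-04,
        -4.49222239e-04],
       [-4.46021985e-04, -3.09423857e-01,  9.50924118e-01,
         1.94206039e-02],
       [ 0.00000000e+00,  0.00000000e+00,  0.00000000e+00,
         1.00000000e+00]])}
```

View pics/w1.png

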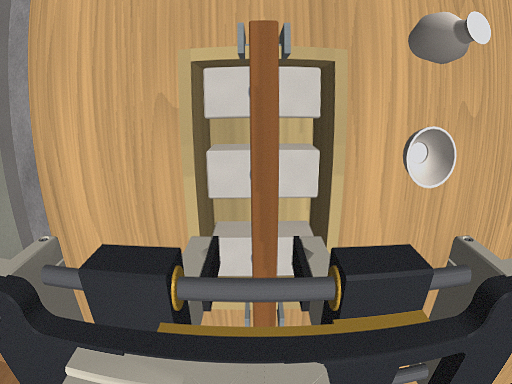

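The wrist picture shows the bar running from (264,21) to (264,325) between the fingers. The right mould spans rows 67-117 and the middle one 143-197. The bowl is at (430,157) and the vase at (445,37). Next I measure the bar and the crate edges.

```bash
cat >> h.py <<'E'
def wback(o,s,u,v,z):
    x,y=(u-s['cx'])/s['fx'],(v-s['cy'])/s['fy'];r=np.hypot(x,y)+1e-12
    d=np.array([np.sin(r)*x/r,np.sin(r)*y/r,np.cos(r)]);T=s['tool_from_camera']
    R=Ro.from_euler('xyz',o['orientation'],degrees=True).as_matrix()
    C=R@T[:3,3]+o['tool_pos'];d=R@T[:3,:3]@d;return C+d*(z-C[2])/d[2]
E
python3 - <<'E'
from h import *
o,s=pickle.load(open('w1.pkl','rb'))
g=s['color'].astype(int)
for v in(35,80,130,170,210):  # bar edges by strong colour change
    row=g[v-1:v+2].mean(0);d=np.abs(np.diff(row,axis=0)).sum(1)
    l=245+np.argmax(d[245:258])+.5;r=265+np.argmax(d[265:290])+.5
    a,b=wback(o,s,l,v,.139),wback(o,s,r,v,.139);print(v,l,r,((a+b)/2).round(4),(a[0]-b[0]).round(4))
print('end',wback(o,s,264,21,.139))
for n,u,v,z in[('rim in L',205,60,.115),('rim in R',333,60,.115),('rim endin',264,59,.115),('rimout',200,48,.115),('mR far',264,67.5,.065),('mR near',240,117,.065),('mM far',240,144,.065),('mM near',240,197,.065),('mL far',240,223,.065),('vase base',425,50,0.0)]:print(n,wback(o,s,u,v,z).round(4))
E
```

```text
35 248.5 283.5 [ 0.5876 -0.0808  0.139 ] 0.0283
80 249.5 278.5 [ 0.59   -0.0425  0.139 ] 0.0235
130 249.5 278.5 [ 0.5908 -0.001   0.139 ] 0.0239
170 249.5 278.5 [0.5913 0.0329 0.139 ] 0.0246
210 250.5 277.5 [0.5917 0.069  0.139 ] 0.0238
end [ 0.58896481 -0.09299677  0.139     ]
rim in L [ 0.6415 -0.065   0.115 ]
rim in R [ 0.5263 -0.0643  0.115 ]
rim endin [ 0.5889 -0.0637  0.115 ]
rimout [ 0.6459 -0.0767  0.115 ]
mR far [ 0.5875 -0.062   0.065 ]
mR near [ 0.614  -0.0092  0.065 ]
mM far [0.6149 0.0201 0.065 ]
mM near [0.6169 0.0802 0.065 ]
mL far [0.6182 0.1121 0.065 ]
vase base [ 0.3558 -0.1118  0.    ]
```

```bash
python3 -m handwheel '[[0,0,0.31,1,0,0,0],[0,0,0,1,0,0,0],[0,0,0,1,0,0,0],[0,0,0,0.8,0,0,0],[0,0,0,0.2,0,0,0]]' >/dev/null
python3 -m handwheel '[[0,0,0,0.25,0,0,0],[0,0,0,0,0,0,0]]'
python3 -c "
from h import *
go(.5912,.0625,.297,-91.0)"
```

```text
clock: 6.15
tool_pos: [0.5902, 0.0608, 0.2987]
orientation: [-180.0, 0.0, -91.2]
force: [-0.7, 0.6, 0.2]
opening: 0.0437
gripper_force: 0.0
pos [0.5902 0.0608 0.2987] ori [-1.7998e+02  1.0000e-02 -9.1220e+01] open 0.0437 t 6.15 f [-0.7  0.6  0.2]
units xyz [-0.07 -0.04  0.07]
turn z units -0.04
```

```bash
python3 -m handwheel '[[0,-0.07,-0.04,0.06,0,0,0],[-1,0,0,0,0,0,0],[-1,0,0,0,0,0,0],[-1,0,0,0,0,0,0],[-1,0,0,0,0,0,0]]'
python3 -m handwheel '[[-1,0,0,-0.2,0,0,0],[-1,0,0,-0.3,0,0,0],[-1,0,0,-0.5,0,0,0],[-1,0,0,-0.5,0,0,0],[-1,0,0,-0.5,0,0,0]]'
python3 -m handwheel '[[-1,0,0,-0.6,0,0,0],[-1,0,0,-0.6,0,0,0],[-1,0,0,-0.4,0,0,0],[-1,0,0,0,0,0,0]]'
```

```text
clock: 6.78
tool_pos: [0.5912, 0.0627, 0.2971]
orientation: [-180.0, 0.0, -91.2]
force: [-0.6, 0.5, 1.4]
opening: 0.0241
gripper_force: 30.0
clock: 7.4
tool_pos: [0.5912, 0.0626, 0.3482]
orientation: [-180.0, 0.0, -91.2]
force: [0.2, 0.2, -0.9]
opening: 0.0238
gripper_force: 30.0
clock: 7.9
tool_pos: [0.5914, 0.0627, 0.3879]
orientation: [-179.9, 0.0, -91.2]
force: [0.4, -0.3, -2.5]
opening: 0.0238
gripper_force: 30.0
```

```bash
python3 -m handwheel '[[-1,0,-0.4,0,0,0,0],[-1,0,-0.8,0,0,0,0],[-1,0,-0.9,0,0,0,0],[-1,0,-0.9,0,0,0,0],[-1,0,-0.9,0,0,0,0]]'
python3 -m handwheel '[[-1,0,-0.9,0,0,0,0],[-1,0,-0.9,0,0,0,0],[-1,0,-0.9,0,0,0,0],[-1,0,-0.8,0,0,0,0],[-1,0,-0.4,0,0,0,0]]'
python3 -m handwheel '[[-1,0,0,0.4,0,0,0],[-1,0,0,0.8,0,0,0],[-1,0,0,0.9,0,0,0],[-1,0,0,0.9,0,0,0],[-1,0,0,0.9,0,0,0]]'
python3 -m handwheel '[[-1,0,0,0.9,0,0,0],[-1,0,0,0.9,0,0,0],[-1,0,0,0.9,0,0,0],[-1,0,0,0.6,0,0,0],[-1,0,0,0,0,0,0]]'
python3 -c "
from h import *
go(None,None,.182)"
```

```text
clock: 8.52
tool_pos: [0.69, 0.0605, 0.3856]
orientation: [179.9, -0.0, -91.2]
force: [-0.7, -0.2, -2.0]
opening: 0.0239
gripper_force: 30.0
clock: 9.15
tool_pos: [0.7874, 0.0584, 0.3848]
orientation: [179.9, -0.0, -91.2]
force: [-0.9, 0.7, -1.5]
opening: 0.0237
gripper_force: 30.0
clock: 9.78
tool_pos: [0.7853, 0.0586, 0.2882]
orientation: [180.0, 0.0, -91.2]
force: [0.5, -0.5, -2.2]
opening: 0.0237
gripper_force: 30.0
clock: 10.4
tool_pos: [0.7853, 0.0585, 0.2053]
orientation: [179.8, -0.0, -91.2]
force: [-0.0, 0.2, -1.6]
opening: 0.0234
gripper_force: 30.0
pos [0.7853 0.0585 0.2053] ori [ 1.7984e+02 -4.0000e-02 -9.1210e+01] open 0.0234 t 10.4 f [-0.   0.2 -1.6]
units xyz [-0.   -0.    0.93]
```

```bash
python3 -m handwheel '[[-1,0,0,0.4,0,0,0],[-1,0,0,0.3,0,0,0],[-1,0,0,0.1,0,0,0],[-1,0,0,0,0,0,0]]'
python3 -m handwheel '[[-1,0,0,0.06,0,0,0],[-1,0,0,0.06,0,0,0],[-1,0,0,0,0,0,0]]'
```

```text
clock: 10.9
tool_pos: [0.7862, 0.0585, 0.1868]
orientation: [180.0, -0.0, -91.2]
force: [-0.3, 1.2, -1.4]
opening: 0.0239
gripper_force: 30.0
clock: 11.28
tool_pos: [0.7861, 0.0585, 0.1838]
orientation: [180.0, -0.0, -91.2]
force: [-0.1, 0.1, -0.8]
opening: 0.0237
gripper_force: 30.0
```

```bash
python3 -m handwheel '[[-1,0,0,0.06,0,0,0],[-1,0,0,0.04,0,0,0],[-1,0,0,0,0,0,0]]'
python3 -m handwheel '[[0,0,0,0,0,0,0],[0,0,0,0,0,0,0],[0,0,0,0,0,0,0],[0,0,0,-0.4,0,0,0],[0,0,0,-0.8,0,0,0]]'
python3 -m handwheel '[[0,0,0,-1,0,0,0],[0,0,0,-1,0,0,0],[0,0,0,-1,0,0,0],[0,0,0,-1,0,0,0],[0,0,0,-1,0,0,0]]'
python3 -m handwheel '[[0,0,0,-1,0,0,0],[0,0,0,-1,0,0,0],[0,0,0,-1,0,0,0],[0,0,0,-1,0,0,0],[0,0,0,0,0,0,0]]' >/dev/null
python3 - <<'E'
from h import *
from plant import *
o=get_obs();s=snapshot('wrist');pickle.dump((o,s),open('w2.pkl','wb'))
cv2.imwrite('pics/w2.png',s['color'][:,:,::-1])
go(.536,-.423,.44,-178.5)
go(.59,.061,.44,-181.1)
E
```

```text
clock: 11.65
tool_pos: [0.7862, 0.0586, 0.1821]
orientation: [-180.0, -0.0, -91.2]
force: [-2.4, 0.7, 4.5]
opening: 0.0241
gripper_force: 30.0
clock: 12.28
tool_pos: [0.786, 0.0585, 0.2116]
orientation: [179.9, -0.0, -91.2]
force: [-1.0, -0.6, 0.4]
opening: 0.044
gripper_force: 0.0
clock: 12.9
tool_pos: [0.7861, 0.0585, 0.3395]
orientation: [-179.9, 0.0, -91.2]
force: [0.8, -0.4, -0.0]
opening: 0.0437
gripper_force: 0.0
pos [0.7859 0.0584 0.4393] ori [-1.7978e+02  7.0000e-02 -9.1200e+01] open 0.0438 t 13.575 f [-0.7  0.9 -0.7]
units xyz [19.46  9.59 -0.08]
turn z units 14.55
pos [0.7859 0.0584 0.4393] ori [-1.7978e+02  7.0000e-02 -9.1200e+01] open 0.0438 t 13.575 f [-0.7  0.9 -0.7]
units xyz [ 0.06  7.84 -0.06]
turn z units 14.98
```

View pics/w2.png

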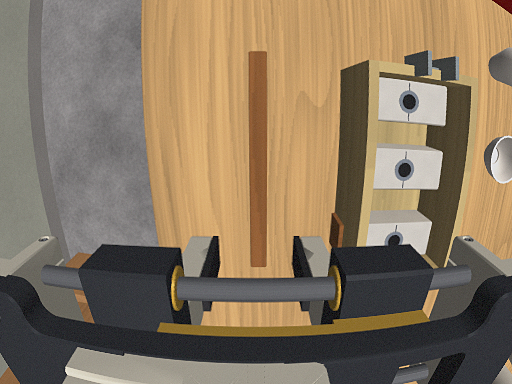

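The bar lies flat at columns 249-267, clear of the crate. The crate's moulds and gaps are now visible at x 375-445. Next I go to the thick block.

```bash
python3 -m handwheel '[[0,0.97,0.48,0,0,0,0],[0,0.97,0.48,0,0,0,0],[0,0.97,0.48,0,0,0,0],[0,0.97,0.48,0,0,0,0],[0,0.97,0.48,0,0,0,0]]' >/dev/null
python3 -m handwheel '[[0,0.97,0.48,0,0,0,0],[0,0.97,0.48,0,0,0,0],[0,0.97,0.48,0,0,0,0],[0,0.97,0.48,0,0,0,0],[0,0.97,0.48,0,0,0,0]]' >/dev/null
python3 -m handwheel '[[0,0.97,0.48,0,0,0,0],[0,0.97,0.48,0,0,0,0],[0,0.97,0.48,0,0,0,0],[0,0.97,0.48,0,0,0,0],[0,0.97,0.48,0,0,0,0]]' >/dev/null
python3 -m handwheel '[[1,0.97,0.48,0,0,0,0],[1,0.97,0.48,0,0,0,0],[1,0.97,0.48,0,0,0,0],[1,0.97,0.48,0,0,0,0],[1,0.97,0.48,0,0,0,0]]'
python3 -m handwheel '[[1,0,0,0,0,0,1],[1,0,0,0,0,0,1],[1,0,0,0,0,0,1],[1,0,0,0,0,0,1],[1,0,0,0,0,0,1]]' >/dev/null
python3 -m handwheel '[[1,0,0,0,0,0,1],[1,0,0,0,0,0,1],[1,0,0,0,0,0,1],[1,0,0,0,0,0,1],[1,0,0,0,0,0,1]]' >/dev/null
python3 -m handwheel '[[1,0,0,0,0,0,1],[1,0,0,0,0,0,1],[1,0,0,0,0,0,1],[1,0,0,0,0,0,1],[1,0,0,0,0,0,0.5]]' >/dev/null
python3 -m handwheel '[[1,0,0,0,0,0,0]]'
python3 - <<'E'
from h import *
from plant import *
go(.536,-.423,.44,-178.5)
o=get_obs();s=snapshot('wrist');t=snapshot('top');pickle.dump((o,s,t),open('w3.pkl','wb'))
im=np.hstack([cv2.resize(s['color'],(480,360)),cv2.resize(t['color'][125:205,108:243],(300,178))[:360].repeat(1,0) if 0 else np.vstack([cv2.resize(t['color'][125:205,110:235],(320,205),interpolation=cv2.INTER_CUBIC),np.zeros((155,320,3),np.uint8)])])
cv2.imwrite('pics/w3.png',im[:,:,::-1])
E
```

```text
clock: 16.08
tool_pos: [0.5349, -0.4227, 0.4364]
orientation: [180.0, 0.0, -91.2]
force: [0.8, 1.1, 0.8]
opening: 0.0854
gripper_force: 0.0
clock: 18.08
tool_pos: [0.5355, -0.4218, 0.4364]
orientation: [180.0, -0.0, -178.2]
force: [-0.2, -0.1, -1.0]
opening: 0.0877
gripper_force: 0.0
pos [ 0.5355 -0.4218  0.4364] ori [ 180.     -0.   -178.19] open 0.0877 t 18.075 f [-0.2 -0.1 -1. ]
units xyz [-0.02 -0.05 -0.14]
turn z units 0.05
```

View pics/w3.png

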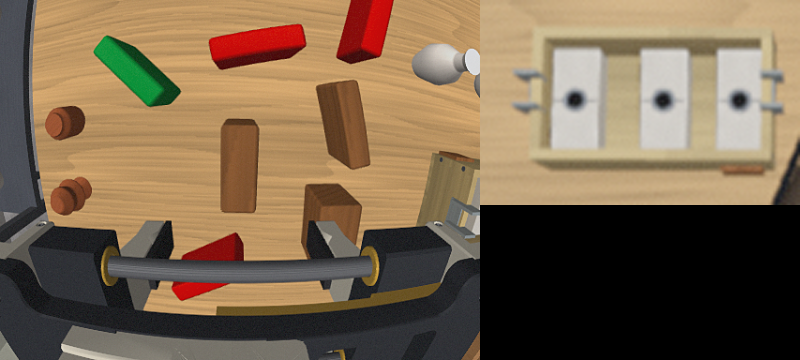

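The wrist view shows the thick block upright at (240,165) and the thin block at (343,125). The spare is at (333,218), and the red and green pieces are decoys. The crate view on the right has all three moulds flat and in place. Now I measure.

Run:
```python
from h import *
o,s,t=pickle.load(open('w3.pkl','rb'))
k=512/480
for n,u,v in[('L',222,165),('R',257.5,165),('far',240,126),('near',240,213),('L2',222,140),('L3',222,200),('R2',258,140),('R3',257,200)]:print('thick',n,wback(o,s,u*k,v*k,.1).round(4))
for n,u,v in[('a',317.5,86),('b',353,81),('c',369,163),('d',350,169)]:print('thin',n,wback(o,s,u*k,v*k,.1).round(4))
g=cv2.cvtColor(t['color'],cv2.COLOR_RGB2GRAY).astype(float)
for v in(150,160,168):
    row=g[v-1:v+2].mean(0);d=np.abs(np.diff(row));print(v,[(i,round(back(t,i+.5,v,.065)[1],4),int(np.diff(row)[i])) for i in range(118,235) if d[i]>12])
# block centres cross-check in the top picture (bar gone)
b=cv2.cvtColor(t['color'],cv2.COLOR_RGB2HSV)
```

```text
thick L [ 0.5301 -0.4427  0.1   ]
thick R [ 0.5288 -0.4011  0.1   ]
thick far [ 0.4837 -0.423   0.1   ]
thick near [ 0.5905 -0.4197  0.1   ]
thick L2 [ 0.5005 -0.4432  0.1   ]
thick L3 [ 0.574  -0.4422  0.1   ]
thick R2 [ 0.4992 -0.4019  0.1   ]
thick R3 [ 0.5726 -0.3995  0.1   ]
thin a [ 0.4324 -0.336   0.1   ]
thin b [ 0.4215 -0.2922  0.1   ]
thin c [ 0.5199 -0.2596  0.1   ]
thin d [ 0.5289 -0.2853  0.1   ]
150 [(133, np.float64(0.1989), -20), (134, np.float64(0.1958), -22), (137, np.float64(0.1867), 23), (138, np.float64(0.1836), 48), (156, np.float64(0.1287), -30), (157, np.float64(0.1257), -13), (172, np.float64(0.0799), 34), (190, np.float64(0.025), -35), (202, np.float64(-0.0117), 35), (223, np.float64(-0.0759), -33), (225, np.float64(-0.082), 26)]
160 [(129, np.float64(0.2104), 15), (133, np.float64(0.1982), -33), (134, np.float64(0.1952), -15), (137, np.float64(0.186), 33), (138, np.float64(0.183), 33), (143, np.float64(0.1678), -19), (144, np.float64(0.1648), -25), (145, np.float64(0.1617), -18), (148, np.float64(0.1526), 17), (149, np.float64(0.1496), 21), (150, np.float64
[... 686 characters left out ...]
, (126, np.float64(0.2189), -12), (128, np.float64(0.2128), 19), (129, np.float64(0.2098), 18), (133, np.float64(0.1977), -13), (136, np.float64(0.1886), 18), (137, np.float64(0.1855), 46), (155, np.float64(0.1309), -29), (156, np.float64(0.1279), -12), (172, np.float64(0.0793), 31), (179, np.float64(0.058), -17), (182, np.float64(0.0489), 12), (184, np.float64(0.0428), 12), (190, np.float64(0.0246), -27), (202, np.float64(-0.0119), 24), (208, np.float64(-0.0302), -15), (212, np.float64(-0.0424), 13), (213, np.float64(-0.0454), 17), (218, np.float64(-0.0606), -20), (219, np.float64(-0.0637), -26), (223, np.float64(-0.0758), -27), (227, np.float64(-0.088), 26), (228, np.float64(-0.0911), 27)]
```

```bash
python3 -m handwheel '[[1,-0.06,0,1,0,0,0],[1,0,0,1,0,0,0],[1,0,0,1,0,0,0],[1,0,0,1,0,0,0],[1,0,0,1,0,0,0]]' >/dev/null
python3 -m handwheel '[[1,0,0,1,0,0,0],[1,0,0,0.8,0,0,0],[1,0,0,0.3,0,0,0],[1,0,0,0.15,0,0,0],[1,0,0,0,0,0,0]]'
python3 -m handwheel '[[-1,0,0,0,0,0,0],[-1,0,0,0,0,0,0],[-1,0,0,0,0,0,0],[-1,0,0,0,0,0,0],[-1,0,0,0,0,0,0]]'
```

```text
clock: 19.42
tool_pos: [0.5377, -0.4214, 0.2557]
orientation: [-180.0, 0.0, -178.2]
force: [-0.4, -0.4, -0.3]
opening: 0.0873
gripper_force: 0.0
clock: 20.05
tool_pos: [0.5376, -0.4213, 0.2552]
orientation: [-180.0, 0.0, -178.2]
force: [0.9, 0.8, -1.8]
opening: 0.0439
gripper_force: 29.8
```

```bash
python3 -m handwheel '[[-1,0,0,-0.3,0,0,0],[-1,0,0,-0.7,0,0,0],[-1,0,0,-1,0,0,0],[-1,0,0,-1,0,0,0],[-1,0,0,-1,0,0,0]]'
python3 -m handwheel '[[-1,0,0,-1,0,0,0.25],[-1,0,0,-1,0,0,0.23],[-1,0,0,-0.9,0,0,0],[-1,0,0,-0.5,0,0,0],[-1,0,0,0,0,0,0]]'
python3 -c "
from h import *
go(.69,.104,.44,-181.1)"
```

```text
clock: 20.68
tool_pos: [0.5374, -0.4212, 0.3574]
orientation: [-180.0, 0.1, -178.2]
force: [0.4, 0.3, -2.3]
opening: 0.0442
gripper_force: 29.8
clock: 21.3
tool_pos: [0.5374, -0.4212, 0.4416]
orientation: [-180.0, 0.1, 178.9]
force: [-0.1, 0.7, -1.9]
opening: 0.044
gripper_force: 29.8
pos [ 0.5374 -0.4212  0.4416] ori [-1.7996e+02  1.2000e-01  1.7892e+02] open 0.044 t 21.3 f [-0.1  0.7 -1.9]
units xyz [-5.7  21.12  0.06]
turn z units 0.0
```

```bash
python3 -m handwheel '[[-1,-0.1,0.4,0,0,0,0],[-1,-0.2,0.7,0,0,0,0],[-1,-0.27,1,0,0,0,0],[-1,-0.27,1,0,0,0,0],[-1,-0.27,1,0,0,0,0]]' >/dev/null
python3 -m handwheel '[[-1,-0.27,1,0,0,0,0],[-1,-0.27,1,0,0,0,0],[-1,-0.27,1,0,0,0,0],[-1,-0.27,1,0,0,0,0],[-1,-0.27,1,0,0,0,0]]' >/dev/null
python3 -m handwheel '[[-1,-0.27,1,0,0,0,0],[-1,-0.27,1,0,0,0,0],[-1,-0.27,1,0,0,0,0],[-1,-0.27,1,0,0,0,0],[-1,-0.27,1,0,0,0,0]]' >/dev/null
python3 -m handwheel '[[-1,-0.27,1,0,0,0,0],[-1,-0.27,1,0,0,0,0],[-1,-0.27,1,0,0,0,0],[-1,-0.27,1,0,0,0,0],[-1,-0.27,1,0,0,0,0]]' >/dev/null
python3 -m handwheel '[[-1,-0.27,1,0,0,0,0],[-1,-0.27,0.7,0,0,0,0],[-1,0,0.4,0,0,0,0],[-1,0,0,0,0,0,0]]'
python3 - <<'E'
from h import *
from plant import *
go(.69,.104,.44,-181.1)
o=get_obs();s=snapshot('wrist');t=snapshot('top');pickle.dump((o,s,t),open('w4.pkl','wb'))
cv2.imwrite('pics/w4.png',cv2.resize(s['color'],(784,588),interpolation=cv2.INTER_CUBIC)[:,:,::-1])
E
```

```text
clock: 24.3
tool_pos: [0.69, 0.1065, 0.4399]
orientation: [-180.0, -0.0, 178.9]
force: [-0.1, -0.1, -2.6]
opening: 0.0441
gripper_force: 29.8
pos [0.69   0.1065 0.4399] ori [-1.7999e+02 -3.0000e-02  1.7895e+02] open 0.0441 t 24.3 f [-0.1 -0.1 -2.6]
units xyz [-0.  -0.1 -0. ]
turn z units 0.01
```

View pics/w4.png

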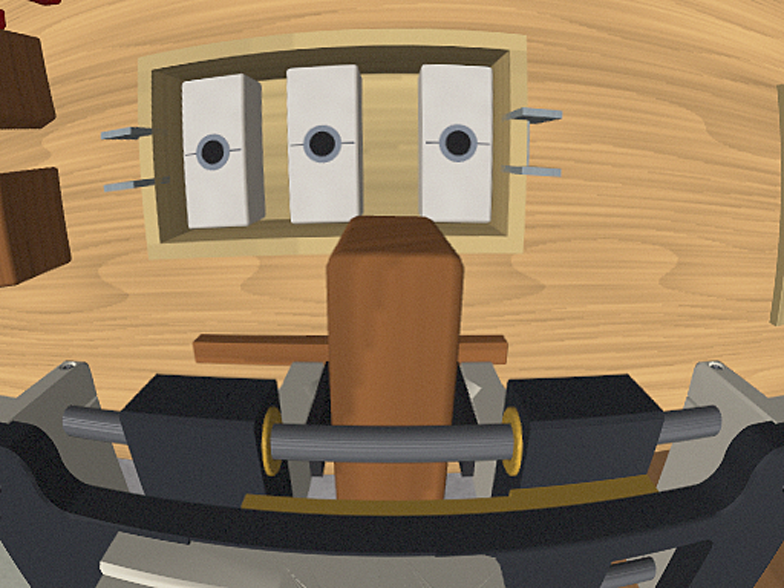

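The picture shows the crate with all three moulds flat. The wide gap spans columns 360-420 at row 140 and the narrow gap 247-288. The held block is upright in the fingers at (395,300), and the bar lies at row 348.

Run:
```python
from h import *
o,s,t=pickle.load(open('w4.pkl','rb'))
k=512/784
for v in(100,145,190):
    row=cv2.cvtColor(s['color'],cv2.COLOR_RGB2GRAY).astype(float)
    vv=int(v*k);r=row[vv-1:vv+2].mean(0);d=np.diff(r)
    print(v,[(round(i/k),wback(o,s,i+.5,vv,.065)[:2].round(4).tolist(),int(d[i])) for i in range(100,330) if abs(d[i])>18])
f=lambda n,u,v,z:print(n,wback(o,s,u*k,v*k,z).round(4))
f('rim in TL',153,70,.115);f('rim in BL',161,242,.115);f('rim in BR',507,237,.115);f('rim in TR',511,52,.115);f('rim in T',330,48,.115);f('rim in B',280,240,.115)
f('rim out TL',138,58,.115);f('rim out TR',527,35,.115)
f('mould M top',320,68,.065);f('mould M bot',320,222,.065)
f('blockbotL',360,217,.187);f('blockbotR',432,217,.187);f('blocktopL',328,262,.283);f('blocktopR',462,262,.283)
f('bar L',194,340,.024);f('bar R',507,340,.024)
```

```text
100 [(181, [0.5434, -0.0627], 134), (240, [0.5505, -0.0096], -28), (242, [0.5506, -0.0083], -46), (243, [0.5508, -0.0071], -30), (260, [0.5523, 0.007], 88), (285, [0.5542, 0.0269], 22), (286, [0.5543, 0.0281], 23), (354, [0.5578, 0.0807], -36), (355, [0.5578, 0.0819], -38), (357, [0.5579, 0.083], -45), (360, [0.5579, 0.0854], 53), (361, [0.558, 0.0865], 42), (417, [0.5588, 0.1286], -29), (420, [0.5588, 0.1309], 26), (421, [0.5588, 0.1321], 44), (488, [0.5576, 0.1845], -20), (490, [0.5576, 0.1857], -44), (492, [0.5575, 0.187], -41)]
145 [(181, [0.581, -0.0642], 67), (182, [0.5811, -0.0627], 87), (196, [0.5826, -0.05], -49), (198, [0.5828, -0.0486], -32), (202, [0.5833, -0.0444], -49), (204, [0.5834, -0.043], -42), (219, [0.5849, -0.0294], 26), (221, [0.585, -0.028], 55), (227, [0.5856, -0.0227], 46), (228, [0.5857, -0.0214], 35), (240, [0.5867, -0.0109], -22), (242, [0.5868, -0.0096], -36), (243, [0.587, -0.0083], -52), (260, [0.5882, 0.0058], 46), (262, [0.5883, 0.0071], 31), (286, [0.5899, 0.027], 50), (289, [0.59, 0.0295], -20), (302, [0.5907, 0.0393], -27), (308, [0.591, 0.0441], 
[... 940 characters left out ...]
0.6289, 0.0848], 37), (363, [0.629, 0.086], 24), (420, [0.6298, 0.13], 19), (421, [0.6298, 0.1311], 44), (488, [0.6296, 0.1844], -43), (490, [0.6295, 0.1857], -44)]
rim in TL [ 0.5259 -0.0621  0.115 ]
rim in BL [ 0.6545 -0.0641  0.115 ]
rim in BR [0.6588 0.1871 0.115 ]
rim in TR [0.5298 0.1897 0.115 ]
rim in T [0.5276 0.0689 0.115 ]
rim in B [0.658  0.0298 0.115 ]
rim out TL [ 0.5138 -0.0754  0.115 ]
rim out TR [0.5163 0.2015 0.115 ]
mould M top [0.5308 0.0545 0.065 ]
mould M bot [0.6532 0.0506 0.065 ]
blockbotL [0.6351 0.0913 0.187 ]
blockbotR [0.6357 0.1284 0.187 ]
blocktopL [0.6369 0.0878 0.283 ]
blocktopR [0.6376 0.1296 0.283 ]
bar L [ 0.7705 -0.0945  0.024 ]
bar R [0.7746 0.2162 0.024 ]
```

```bash
python3 -m handwheel '[[-1,0.6,-0.1,0,0,0,0],[-1,1,0,0,0,0,0],[-1,1,0,0,0,0,0],[-1,0.9,0,0,0,0,0],[-1,0.4,0,0,0,0,0]]' >/dev/null
python3 -m handwheel '[[-1,0,0,0.5,0,0,0],[-1,0,0,1,0,0,0],[-1,0,0,1,0,0,0],[-1,0,0,0.8,0,0,0],[-1,0,0,0.3,0,0,0]]' >/dev/null
python3 -m handwheel '[[-1,0,0,0,0,0,0],[-1,0,0,0,0,0,0]]'
python3 -c "
from h import *
go(.591,.104,.345,178.9)"
```

```text
clock: 25.9
tool_pos: [0.593, 0.1054, 0.3509]
orientation: [180.0, 0.1, 178.9]
force: [0.1, -0.4, -2.2]
opening: 0.0437
gripper_force: 29.8
pos [0.593  0.1054 0.3509] ori [1.7998e+02 7.0000e-02 1.7891e+02] open 0.0437 t 25.9 f [ 0.1 -0.4 -2.2]
units xyz [ 0.08 -0.06  0.23]
turn z units 0.0
```

```bash
python3 -m handwheel '[[-1,0.06,-0.06,0.4,0,0,0],[-1,0,0,0.4,0,0,0],[-1,0,0,0.3,0,0,0],[-1,0,0,0.2,0,0,0],[-1,0,0,0,0,0,0]]'
python3 -m handwheel '[[-1,0,0,0.2,0,0,0],[-1,0,0,0.2,0,0,0],[-1,0,0,0,0,0,0]]'
```

```text
clock: 26.52
tool_pos: [0.5908, 0.104, 0.3195]
orientation: [-180.0, 0.0, 179.0]
force: [-6.7, 0.3, 13.3]
opening: 0.0442
gripper_force: 30.0
clock: 26.9
tool_pos: [0.5927, 0.1054, 0.3146]
orientation: [179.8, 0.6, 179.1]
force: [-12.2, 7.0, 38.5]
opening: 0.0445
gripper_force: 30.3
```

```bash
python3 -c "
from plant import *
print(get_obs()['moment'])"
python3 -m handwheel '[[-1,0,0,-0.4,0,0,0],[-1,0,0,-0.4,0,0,0],[-1,0,0,-0.2,0,0,0],[-1,0,0,0,0,0,0]]'
python3 - <<'E'
from h import *
from plant import *
o=get_obs();print(o['moment'])
s=snapshot('wrist');t=snapshot('top');c=snapshot('scene');pickle.dump((o,s,t,c),open('w5.pkl','wb'))
a=cv2.resize(s['color'],(460,345));b=cv2.resize(c['color'][200:310,240:380],(330,259),interpolation=cv2.INTER_CUBIC);d=cv2.resize(t['color'][125:205,108:243],(330,196),interpolation=cv2.INTER_CUBIC)
im=np.zeros((460,792,3),np.uint8);im[:345,:460]=a;im[:259,462:]=b;im[261:457,462:]=d
cv2.imwrite('pics/w5.png',im[:,:,::-1])
E
```

```text
[ 1.7834181   4.30513133 -0.12246432]
clock: 27.4
tool_pos: [0.5911, 0.1037, 0.3325]
orientation: [-180.0, -0.0, 178.9]
force: [-0.2, 0.4, -2.4]
opening: 0.0443
gripper_force: 29.6
[-0.06043556 -0.00967818 -0.01639942]
```

View pics/w5.png

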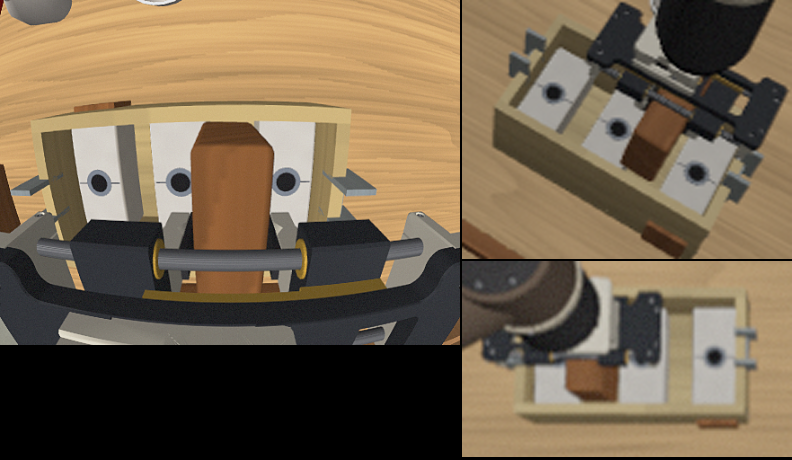

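The wrist view shows the block directly over the wide gap, between the pour marks at (180,182) and (286,182), with the moulds still flat. I'll measure the fine offset from the pour-mark centres.

Run:
```python
from h import *
for f,z0 in(('w4.pkl',.185),('w5.pkl',.0775)):
    o,s=pickle.load(open(f,'rb'))[:2];c=s['color'].astype(int)
    m=((c.sum(2)<120)&(c.max(2)<50)).astype(np.uint8);m[235:]=0
    n,l,st,ce=cv2.connectedComponentsWithStats(m)
    for i in range(1,n):
        if 60<st[i][4]<900 and 30<ce[i][1]<230 and .6<st[i][2]/st[i][3]<1.8:print(f,'hole',ce[i].round(1),wback(o,s,*ce[i],.064).round(4))
    # block -x face: brown extents by row
    h=cv2.cvtColor(s['color'],cv2.COLOR_RGB2HSV);b=(h[...,0]<16)&(h[...,1]>120)
    for v in range(130,190,6):
        x=np.where(b[v,190:330])[0]
        if len(x)>15:
            print(v,x.min()+190,x.max()+190,'top-z centre y',wback(o,s,(x.min()+x.max())/2+190,v,z0+.098)[1].round(4),'bot-z',wback(o,s,(x.min()+x.max())/2+190,v,z0)[1].round(4))
    print(o['tool_pos'])
```

```text
w4.pkl hole [210.   93.4] [0.5908 0.0542 0.064 ]
w4.pkl hole [298.9  92.9] [0.5924 0.1594 0.064 ]
w4.pkl hole [138.4  98.9] [ 0.5903 -0.0371  0.064 ]
142 231 278 top-z centre y 0.1073 bot-z 0.1066
148 226 285 top-z centre y 0.1077 bot-z 0.1073
154 223 289 top-z centre y 0.1079 bot-z 0.1076
160 220 293 top-z centre y 0.1081 bot-z 0.1079
166 216 325 top-z centre y 0.1146 bot-z 0.1192
172 214 301 top-z centre y 0.1084 bot-z 0.1086
178 213 302 top-z centre y 0.1084 bot-z 0.1085
184 213 302 top-z centre y 0.1083 bot-z 0.1084
[0.68999981 0.10646792 0.43991937]
w5.pkl hole [200.2 202.8] [0.5918 0.0541 0.064 ]
w5.pkl hole [317.8 202.4] [0.5935 0.1596 0.064 ]
w5.pkl hole [109.9 203.6] [ 0.5912 -0.0371  0.064 ]
136 230 272 top-z centre y 0.1031 bot-z 0.1013
142 224 282 top-z centre y 0.104 bot-z 0.1028
148 221 288 top-z centre y 0.1046 bot-z 0.1039
154 219 293 top-z centre y 0.1052 bot-z 0.105
160 216 299 top-z centre y 0.1059 bot-z 0.1061
166 214 302 top-z centre y 0.1061 bot-z 0.1064
172 213 304 top-z centre y 0.1063 bot-z 0.1067
178 213 303 top-z centre y 0.106 bot-z 0.1062
184 213 303 top-z centre y 0.1059 bot-z 0.1061
[0.59107238 0.10374699 0.33251099]
```

```bash
cat > f.py <<'E'
from plant import *
import numpy as np
o=get_obs();F=np.array(o['force']);M=np.array(o['moment']);F0=F+[0,0,2.3]
print('t',o['clock'],np.array(o['tool_pos']).round(4),np.round(o['orientation'],2),'F',F.round(1),'M',M.round(2),'open',round(o['opening'],4))
E
python3 -m handwheel '[[-1,0,0,0.3,0,0,0],[-1,0,0,0,0,0,0]]' >/dev/null; python3 f.py
python3 -m handwheel '[[-1,0,0.04,0.15,0,0,0],[-1,0,0,0,0,0,0]]' >/dev/null; python3 f.py
python3 -m handwheel '[[-1,0,0,0.1,0,0,0],[-1,0,0,0,0,0,0]]' >/dev/null; python3 f.py
python3 -m handwheel '[[-1,0,0,0.1,0,0,0],[-1,0,0,0,0,0,0]]' >/dev/null; python3 f.py
```

```text
t 27.8 [0.5907 0.1037 0.3239] [-1.7996e+02 -1.1000e-01  1.7890e+02] F [ 0.2  0.1 -1.8] M [-0.   -0.03 -0.  ] open 0.0442
t 28.05 [0.5909 0.1049 0.321 ] [-1.7999e+02 -3.0000e-02  1.7891e+02] F [-0.3 -0.2 -1.2] M [-0.07 -0.01 -0.01] open 0.0443
t 28.3 [0.5909 0.1048 0.3187] [-1.7999e+02 -1.0000e-02  1.7891e+02] F [ 0.8 -0.6 -3. ] M [-0.05 -0.08  0.03] open 0.0445
t 28.55 [0.5909 0.1048 0.3162] [-1.7999e+02 -2.0000e-02  1.7891e+02] F [-0.2  0.  -1.6] M [ 0.02  0.01 -0.03] open 0.0442
```

The 1 mm shift in y freed it, so I carry on down.

```bash
python3 -m handwheel '[[-1,0,0,0.15,0,0,0],[-1,0,0,0.15,0,0,0],[-1,0,0,0,0,0,0]]' >/dev/null; python3 f.py
python3 -m handwheel '[[-1,0,0,0.2,0,0,0],[-1,0,0,0.2,0,0,0],[-1,0,0,0,0,0,0]]' >/dev/null; python3 f.py
```

```text
t 28.925 [0.5912 0.1056 0.3145] [179.92   0.28 179.03] F [-16.2   4.7  34.8] M [ 1.13  5.84 -0.19] open 0.0449
t 29.3 [0.5935 0.1064 0.3071] [179.81   0.72 179.12] F [-10.9   5.   41.7] M [ 1.09  3.61 -0.08] open 0.0457
```

```bash
python3 -m handwheel '[[-1,0,0,-0.4,0,0,0],[-1,0,0,-0.4,0,0,0],[-1,0,0,-0.3,0,0,0],[-1,0,0,0,0,0,0]]' >/dev/null; python3 f.py
python3 - <<'E'
from h import *
from plant import *
o=get_obs();s=snapshot('wrist');pickle.dump((o,s),open('w6.pkl','wb'))
g=cv2.cvtColor(s['color'],cv2.COLOR_RGB2HSV)
o5,s5=pickle.load(open('w5.pkl','rb'))[:2];g5=cv2.cvtColor(s5['color'],cv2.COLOR_RGB2HSV)
for v in range(128,230,10):
    for q in(s5,s):
        r=cv2.GaussianBlur(q['color'],(3,3),0)[v].astype(int);rb=(r[:,0]-r[:,2])/(r.sum(1)+1)  # redness
        x=[i for i in range(190,330) if rb[i]>.16];print(v,x[0] if x else None,x[-1] if x else None,end=' | ')
    print()
a=s5['color'][120:240,170:345];b=s['color'][120:240,170:345]
cv2.imwrite('pics/cmp.png',np.hstack([cv2.resize(a,(395,271),interpolation=cv2.INTER_CUBIC),cv2.resize(b,(395,271),interpolation=cv2.INTER_CUBIC)])[:,:,::-1])
c=s['color'].astype(int);m=((c.sum(2)<120)&(c.max(2)<50)).astype(np.uint8);m[235:]=0
n,l,st,ce=cv2.connectedComponentsWithStats(m)
for i in range(1,n):
    if 60<st[i][4]<1500 and 30<ce[i][1]<235:print('hole',ce[i].round(1),st[i],wback(o,s,*ce[i],.064).round(4))
E
```

```text
t 29.8 [0.5914 0.1049 0.3268] [1.7999e+02 5.0000e-02 1.7891e+02] F [ 2.2 -0.5 -0.7] M [-0.03 -0.89  0.02] open 0.0448
128 None None | 128 204 260 | 
138 226 280 | 138 222 284 | 
148 222 287 | 148 216 296 | 
158 217 297 | 158 211 305 | 
168 213 303 | 168 210 306 | 
178 213 303 | 178 210 305 | 
188 213 303 | 188 211 304 | 
198 213 302 | 198 211 304 | 
208 213 301 | 208 212 303 | 
218 214 300 | 218 212 302 | 
228 214 300 | 228 212 302 | 
hole [197.9 204.5] [188 195  21  20 308] [0.5919 0.0542 0.064 ]
hole [317.8 203.9] [308 194  21  21 305] [0.5934 0.1596 0.064 ]
hole [106.2 204.9] [ 98 196  17  19 230] [ 0.5911 -0.037   0.064 ]
```

View pics/cmp.png

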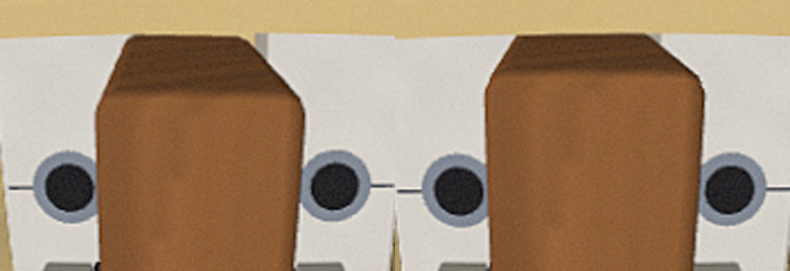

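The left crop is after the first contact and the right crop is now. The block sits slightly rolled in the grip: its bottom edge (crop 130-248) is off-centre to the left, over the middle mould, while its top (97-303) is centred. I'll counter-tilt by 1.7° and move the bottom towards +y.

```bash
python3 -m handwheel '[[-1,0,-0.1,0,-0.14,0,0],[-1,0,-0.1,0,-0.14,0,0],[-1,0,0,0,0,0,0],[-1,0,0,0,0,0,0]]' >/dev/null; python3 f.py
python3 - <<'E'
from h import *
from plant import *
o=get_obs();s=snapshot('wrist');pickle.dump((o,s),open('w7.pkl','wb'))
for v in(130,134,138,142,148,158,178,198,228):
    r=cv2.GaussianBlur(s['color'],(3,3),0)[v].astype(int);rb=(r[:,0]-r[:,2])/(r.sum(1)+1)
    x=[i for i in range(190,330) if rb[i]>.16 and r[i].sum()<330]
    if x:print(v,x[0],x[-1],[wback(o,s,(x[0]+x[-1])/2,v,z)[1].round(4) for z in(.072,.17)])
c=s['color'].astype(int);m=((c.sum(2)<120)&(c.max(2)<50)).astype(np.uint8);m[235:]=0
n,l,st,ce=cv2.connectedComponentsWithStats(m)
for i in range(1,n):
    if 60<st[i][4]<1500 and 30<ce[i][1]<235:print('hole',ce[i].round(1),wback(o,s,*ce[i],.064).round(4))
E
```

```text
t 30.35 [0.5911 0.0997 0.3264] [1.7833e+02 1.0000e-02 1.7890e+02] F [ 3.5 -2.1 -2. ] M [-0.98 -1.64  0.15] open 0.0445
138 223 283 [np.float64(0.1062), np.float64(0.1045)]
142 220 288 [np.float64(0.1069), np.float64(0.1049)]
148 216 296 [np.float64(0.1084), np.float64(0.1058)]
158 211 305 [np.float64(0.1099), np.float64(0.1066)]
178 211 305 [np.float64(0.1096), np.float64(0.1064)]
198 211 304 [np.float64(0.1088), np.float64(0.106)]
228 213 302 [np.float64(0.1084), np.float64(0.1058)]
hole [314.9 203.8] [0.5934 0.1597 0.064 ]
hole [194.9 205.6] [0.592  0.0542 0.064 ]
hole [102.  206.9] [ 0.5911 -0.0371  0.064 ]
```

```bash
python3 -m handwheel '[[-1,0,0,-0.3,0,0,0],[-1,0,0,-0.3,0,0,0],[-1,0,0,0,0,0,0]]' >/dev/null; python3 f.py
python3 -m handwheel '[[-1,0,0,-0.5,0,0,0],[-1,0,0,-0.5,0,0,0],[-1,0,0,0,0,0,0]]' >/dev/null; python3 f.py
```

```text
t 30.775 [0.5906 0.0996 0.342 ] [178.29   0.   178.91] F [ 0.2 -0.4 -2.3] M [-0.15  0.01  0.04] open 0.0441
t 31.15 [0.5912 0.0988 0.368 ] [1.7826e+02 1.3000e-01 1.7892e+02] F [ 0.5  0.3 -1.2] M [-0.12 -0.11  0.04] open 0.0444
```

```bash
cat >> h.py <<'E'
def tproj(s,P):  # tool-frame points -> wrist pixels
    T=np.linalg.inv(s['tool_from_camera']);c=np.atleast_2d(P)@T[:3,:3].T+T[:3,3]
    r=np.hypot(c[:,0],c[:,1]);th=np.arctan2(r,c[:,2]);return np.c_[s['cx']+s['fx']*th*c[:,0]/r,s['cy']+s['fy']*th*c[:,1]/r]
E
python3 - <<'E'
from h import *
from plant import *
o=get_obs();s=snapshot('wrist');t=snapshot('top');pickle.dump((o,s,t),open('w8.pkl','wb'))
for f in('w4','w5','w6','w7','w8'):
    s=pickle.load(open(f+'.pkl','rb'))[1]
    for c in(245,256,268):
        p=s['color'][110:240,c-1:c+2].astype(float).mean((1,2));d=np.diff(cv2.GaussianBlur(p[:,None],(1,3),0)[:,0]);
        print(f,c,[(i+110.5,int(d[i])) for i in range(1,len(d)-1) if abs(d[i])>7 and abs(d[i])>=max(abs(d[i-1]),abs(d[i+1]))])
# unpitched prediction: block bottom 0.255, top 0.155 along tool z, face at tool x +.055 (top edge rounded)
for p,dz in[(0,0),(-3,0),(3,0),(-6,0),(6,0),(0,.005),(0,-.005)]:
    a=np.deg2rad(p);g=np.array([0,0,.165]);R=Ro.from_euler('y',p,degrees=True).as_matrix()
    P=np.array([[.050,0,.255],[.055,0,.250],[.055,0,.160],[.050,0,.155]])-g
    print(p,dz,tproj(s,P@R.T+g+[0,0,dz])[:,1].round(1))
E
```

```text
w4 245 [(140.5, -52), (165.5, 8)]
w4 256 [(140.5, -53), (165.5, 8)]
w4 268 [(140.5, -44), (166.5, 10)]
w5 245 [(112.5, -25), (116.5, 32), (134.5, -48), (160.5, 9)]
w5 256 [(111.5, -22), (116.5, 30), (135.5, -48), (160.5, 7)]
w5 268 [(111.5, -23), (116.5, 31), (135.5, -53), (161.5, 8)]
w6 245 [(111.5, -28), (115.5, 30), (134.5, -52), (150.5, 9)]
w6 256 [(111.5, -29), (115.5, 38), (134.5, -52), (151.5, 8)]
w6 268 [(111.5, -31), (115.5, 37), (134.5, -49), (152.5, 9)]
w7 245 [(112.5, -23), (116.5, 34), (135.5, -49), (150.5, 9)]
w7 256 [(111.5, -23), (116.5, 33), (134.5, -48), (150.5, 7)]
w7 268 [(111.5, -24), (116.5, 31), (134.5, -48), (152.5, 9)]
w8 245 [(113.5, 34), (133.5, -49), (150.5, 8)]
w8 256 [(113.5, 34), (133.5, -46), (150.5, 9)]
w8 268 [(112.5, 33), (133.5, -49), (151.5, 9)]
0 0 [146.9 141.5 164.9 177.5]
-3 0 [152.3 146.7 163.3 175.2]
3 0 [141.6 136.4 166.8 180.1]
-6 0 [157.8 152.  162.1 173.3]
6 0 [136.3 131.3 169.1 183.1]
0 0.005 [146.  140.7 162.9 175. ]
0 -0.005 [147.8 142.3 167.1 180.1]
```

```bash
python3 -m handwheel '[[-1,-0.26,0,0,0,0,0],[-1,0,0,0.6,0,0,0],[-1,0,0,0.6,0,0,0],[-1,0,0,0.4,0,0,0],[-1,0,0,0,0,0,0]]' >/dev/null; python3 f.py
python3 -m handwheel '[[-1,0,0,0.15,0,0,0],[-1,0,0,0.1,0,0,0],[-1,0,0,0,0,0,0]]' >/dev/null; python3 f.py
python3 -m handwheel '[[-1,0,0,0.1,0,0,0],[-1,0,0,0,0,0,0]]' >/dev/null; python3 f.py
python3 -m handwheel '[[-1,0,0,0.1,0,0,0],[-1,0,0,0,0,0,0]]' >/dev/null; python3 f.py
```

```text
t 31.875 [0.5971 0.0996 0.3249] [ 1.7838e+02 -1.3000e-01  1.7891e+02] F [-0.  -0.8 -1.9] M [-0.17 -0.04 -0.01] open 0.0442
t 32.25 [0.5974 0.0999 0.3202] [1.7832e+02 1.0000e-02 1.7892e+02] F [ 0.2  0.5 -2.1] M [-0.15 -0.03 -0.01] open 0.0443
t 32.5 [0.5973 0.1    0.3175] [ 1.7832e+02 -1.0000e-02  1.7891e+02] F [ 0.8  0.  -2.7] M [-0.17 -0.01 -0.01] open 0.0442
t 32.75 [0.5973 0.1    0.3149] [ 1.7833e+02 -2.0000e-02  1.7891e+02] F [-0.2 -0.7 -1.1] M [-0.07 -0.05 -0.  ] open 0.0443
```

Contact-free below the mould tops, so I continue in small steps.

```bash
python3 -m handwheel '[[-1,0,-0.003,0.1,0,0,0],[-1,0,-0.003,0.1,0,0,0],[-1,0,0,0,0,0,0]]' >/dev/null; python3 f.py
python3 -m handwheel '[[-1,0,-0.003,0.1,0,0,0],[-1,0,-0.003,0.1,0,0,0],[-1,0,0,0,0,0,0]]' >/dev/null; python3 f.py
```

```text
t 33.125 [0.5973 0.1    0.3098] [ 1.7833e+02 -3.0000e-02  1.7891e+02] F [ 0.2 -0.4 -2.8] M [-0.08 -0.07 -0.03] open 0.0443
t 33.5 [0.5975 0.1002 0.305 ] [1.7830e+02 1.0000e-02 1.7892e+02] F [ 0.3  1.8 -2.8] M [ 0.51 -0.22  0.07] open 0.0439
```

```bash
python3 -m handwheel '[[-1,0,0,0.15,0,0,0],[-1,0,0,0.15,0,0,0],[-1,0,0,0.15,0,0,0],[-1,0,0,0,0,0,0]]' >/dev/null; python3 f.py
python3 -m handwheel '[[-1,0,0,0.15,0,0,0],[-1,0,0,0.15,0,0,0],[-1,0,0,0.15,0,0,0],[-1,0,0,0,0,0,0]]' >/dev/null; python3 f.py
```

```text
t 34.0 [0.5974 0.1004 0.2934] [ 1.7833e+02 -3.0000e-02  1.7891e+02] F [ 0.4  1.5 -3.5] M [ 0.46 -0.2   0.02] open 0.0442
t 34.5 [0.5973 0.1006 0.2821] [ 1.7835e+02 -6.0000e-02  1.7890e+02] F [-0.5  0.6 -1.9] M [-0.01  0.01  0.05] open 0.044
```

```bash
python3 -m handwheel '[[-1,0,0,0.2,0,0,0],[-1,0,0,0.2,0,0,0],[-1,0,0,0.15,0,0,0],[-1,0,0,0,0,0,0]]' >/dev/null; python3 f.py
python3 -m handwheel '[[-1,0,0,0.08,0,0,0],[-1,0,0,0,0,0,0]]' >/dev/null; python3 f.py
python3 -m handwheel '[[-1,0,0,0.08,0,0,0],[-1,0,0,0,0,0,0]]' >/dev/null; python3 f.py
```

```text
t 35.0 [0.5973 0.1011 0.2684] [ 1.7834e+02 -5.0000e-02  1.7891e+02] F [ 0.1  0.3 -2.2] M [-0.11 -0.02 -0.02] open 0.0443
t 35.25 [0.5974 0.1012 0.2669] [178.32  -0.   178.91] F [-1.3 -1.2 -1.8] M [-0.13 -0.    0.04] open 0.0444
t 35.5 [0.5974 0.1012 0.2648] [ 1.7832e+02 -1.0000e-02  1.7891e+02] F [ 0.2 -0.5 -1.5] M [-0.12 -0.04  0.  ] open 0.0439
```

```bash
python3 -m handwheel '[[-1,0,0,0.08,0,0,0],[-1,0,0,0,0,0,0]]' >/dev/null; python3 f.py
python3 -m handwheel '[[-1,0,0,0.08,0,0,0],[-1,0,0,0,0,0,0]]' >/dev/null; python3 f.py
```

```text
t 35.75 [0.5974 0.1012 0.2627] [ 1.7832e+02 -1.0000e-02  1.7891e+02] F [ 0.5  0.6 -2.9] M [-0.13 -0.03  0.02] open 0.0442
t 36.0 [0.5974 0.1013 0.2607] [ 1.7833e+02 -2.0000e-02  1.7891e+02] F [-0.7 -0.  -2.1] M [-0.19 -0.03  0.04] open 0.0447
```

```bash
python3 -m handwheel '[[-1,0,0,0.06,0,0,0],[-1,0,0,0,0,0,0]]' >/dev/null; python3 f.py
python3 -m handwheel '[[-1,0,0,0.06,0,0,0],[-1,0,0,0,0,0,0]]' >/dev/null; python3 f.py
```

```text
t 36.25 [0.5974 0.1014 0.2593] [ 1.7832e+02 -1.0000e-02  1.7891e+02] F [-0.1 -0.4 -2.4] M [-0.12 -0.04  0.08] open 0.0444
t 36.5 [0.5974 0.1014 0.2577] [ 1.7832e+02 -1.0000e-02  1.7891e+02] F [-0.5 -0.4 -2.4] M [-0.15 -0.05 -0.03] open 0.0442
```

```bash
python3 -m handwheel '[[0.15,0,0,0,0,0,0],[0.3,0,0,0,0,0,0],[0.4,0,0,0,0,0,0],[0.4,0,0,0,0,0,0]]' >/dev/null; python3 f.py
python3 -m handwheel '[[0.4,0,0,-0.4,0,0,0],[0.4,0,0,-1,0,0,0],[0.4,0,0,-1,0,0,0],[-1,0,0.2,-0.6,0.28,0,0],[-1,0,0.1,0,0,0,0]]' >/dev/null
python3 -m handwheel '[[-1,0,0,0,0,0,0],[-1,0,0,0,0,0,0],[-1,0,0,0,0,0,0]]' >/dev/null;python3 f.py
python3 - <<'E'
from h import *
from plant import *
o=get_obs();s=snapshot('wrist');c=snapshot('scene');pickle.dump((o,s,c),open('w9.pkl','wb'))
M=c['color'];h=cv2.cvtColor(M,cv2.COLOR_RGB2HSV)
P=box(.591,.1045,np.deg2rad(-1.1),(.11,.044,.1),.06);print(proj(c,P).round(0).tolist())
a=cv2.resize(s['color'],(460,345));b=cv2.resize(M[200:310,240:380],(330,259),interpolation=cv2.INTER_CUBIC)
im=np.zeros((345,792,3),np.uint8);im[:,:460]=a;im[:259,462:]=b
cv2.imwrite('pics/w9.png',im[:,:,::-1])
E
```

```text
t 37.0 [0.5975 0.1015 0.258 ] [1.7831e+02 1.0000e-02 1.7891e+02] F [-0.7 -0.2  0.1] M [-0.12 -0.08  0.04] open 0.0613
t 38.0 [0.5975 0.1067 0.3323] [-1.7997e+02 -6.0000e-02  1.7890e+02] F [ 0.6 -0.9 -0.6] M [-0.03  0.01  0.04] open 0.0169
[[320.0, 253.0], [326.0, 238.0], [333.0, 260.0], [340.0, 246.0], [303.0, 282.0], [308.0, 269.0], [317.0, 290.0], [322.0, 277.0]]
```

```bash
python3 -m handwheel '[[-1,0.22,-0.06,0.6,0,0,0],[-1,0,0,0.6,0,0,0],[-1,0,0,0.3,0,0,0],[-1,0,0,0,0,0,0]]' >/dev/null; python3 f.py
python3 -m handwheel '[[-1,0,0,0.12,0,0,0],[-1,0,0,0,0,0,0]]' >/dev/null; python3 f.py
python3 -m handwheel '[[-1,0,0,0.1,0,0,0],[-1,0,0,0,0,0,0]]' >/dev/null; python3 f.py
```

```text
t 38.6 [0.5919 0.1053 0.2945] [-1.7995e+02 -9.0000e-02  1.7891e+02] F [-0.  -0.9 -0.1] M [-0.04 -0.05 -0.03] open 0.0006
t 38.85 [0.5921 0.1054 0.2926] [1.7999e+02 1.0000e-02 1.7891e+02] F [ 0.6 -0.5  0.1] M [-0.04 -0.05  0.01] open 0.0001
t 39.1 [0.592  0.1053 0.29  ] [-180.     -0.    178.91] F [-0.2 -0.8 -0.5] M [-0.04 -0.01 -0.02] open 0.0005
```

```bash
python3 -m handwheel '[[-1,0,0,0.08,0,0,0],[-1,0,0,0,0,0,0]]' >/dev/null; python3 f.py
python3 -m handwheel '[[-1,0,0,0.06,0,0,0],[-1,0,0,0,0,0,0]]' >/dev/null; python3 f.py
python3 -m handwheel '[[-1,0,0,0.06,0,0,0],[-1,0,0,0,0,0,0]]' >/dev/null; python3 f.py
```

```text
t 39.35 [0.5921 0.1054 0.2885] [1.8000e+02 3.0000e-02 1.7893e+02] F [-1.1 -0.3  3.7] M [-0.09  0.33  0.03] open 0.0004
t 39.6 [0.5921 0.1054 0.2884] [1.8000e+02 8.0000e-02 1.7895e+02] F [-5.2 -0.3 15.1] M [ 0.06  2.25 -0.03] open 0.0003
t 39.85 [0.592  0.1054 0.2883] [1.8000e+02 1.2000e-01 1.7898e+02] F [-11.1   0.3  25.5] M [ 0.01  3.91 -0.01] open 0.0006
```

The thick block rests firmly on the crate's floor: its top is at 110.5 mm and takes 25 N without moving. Now the thin block.

```bash
python3 -m handwheel '[[-1,0,0,-1,0,0,0],[-1,0,0,-1,0,0,0],[-1,0,0,-1,0,0,0],[-1,0,0,-1,0,0,0],[-1,0,0,-1,0,0,0]]' >/dev/null
python3 -m handwheel '[[0.6,0.28,-1,-1,0,0,0],[0.6,0.28,-1,0,0,0,0],[0.6,0.28,-1,0,0,0,0],[0.6,0.28,-1,0,0,0,0],[0.6,0.28,-1,0,0,0,0]]' >/dev/null
python3 -m handwheel '[[0.6,0.28,-1,0,0,0,0],[0.6,0.28,-1,0,0,0,0],[0.6,0.28,-1,0,0,0,0],[0.6,0.28,-1,0,0,0,0],[0.6,0.28,-1,0,0,0,0]]' >/dev/null
python3 -m handwheel '[[0.6,0.28,-1,0,0,0,0],[0.6,0.28,-1,0,0,0,0],[0.6,0.28,-1,0,0,0,0],[0.6,0.28,-1,0,0,0,0],[0.6,0.28,-1,0,0,0,0]]' >/dev/null
python3 -m handwheel '[[0.6,0.28,-0.6,0,0,0,0],[0.6,0,0,0,0,0,-1],[0.6,0,0,0,0,0,-1],[0.6,0,0,0,0,0,-1],[0.6,0,0,0,0,0,0]]' >/dev/null; python3 f.py
python3 - <<'E'
from h import *
from plant import *
go(.475,-.2845,.44,-163)
o=get_obs();s=snapshot('wrist');pickle.dump((o,s),open('w10.pkl','wb'))
g=cv2.GaussianBlur(s['color'],(3,3),0).astype(int);m=((g[...,0]-g[...,2]>g.sum(2)*.15)&(g.sum(2)<310)&(g[...,0]<g[...,1]*2)).astype(np.uint8)
m[240:]=0;n,l,st,ce=cv2.connectedComponentsWithStats(m)
for i in range(1,n):
    if st[i][4]>800:
        c=cv2.findContours((l==i).astype(np.uint8),0,2)[0][0];print(st[i],ce[i].round(0),cv2.minAreaRect(c))
for yaw in(17,):
    pass
# predicted top face of the thin block at the fitted pose, in tool frame
R=Ro.from_euler('xyz',o['orientation'],degrees=True).as_matrix()
B=box(.475,-.2845,np.deg2rad(17),(.11,.03,.1),.05);print(tproj(s,(B-o['tool_pos'])@R).round(0).tolist())
cl=[i for i in range(1,n) if st[i][4]>800]
for v in range(135,235,10):
    x=np.where(m[v,200:320])[0];print(v,x.min()+200 if len(x) else None,x.max()+200 if len(x) else None)
E
```

```text
t 42.975 [ 0.4722 -0.2826  0.4345] [ 1.7997e+02 -4.0000e-02 -1.6314e+02] F [ 0.4 -0.2 -0.2] M [ 0.06  0.04 -0.09] open 0.0702
pos [ 0.4722 -0.2826  0.4345] ori [ 1.7997e+02 -4.0000e-02 -1.6314e+02] open 0.0702 t 42.975 f [ 0.4 -0.2 -0.2]
units xyz [-0.09 -0.11 -0.22]
turn z units -0.02
[  0  93  31  32 843] [ 14. 108.] ((15.0, 108.5), (31.0, 30.0), 90.0)
[ 240  127   28  101 2657] [253. 177.] ((253.5, 177.0), (26.999996185302734, 99.99998474121094), 0.0)
[[243.0, 127.0], [239.0, 134.0], [264.0, 127.0], [267.0, 134.0], [244.0, 202.0], [240.0, 230.0], [264.0, 202.0], [266.0, 230.0]]
135 242 266
145 241 267
155 241 267
165 240 267
175 240 267
185 240 266
195 240 266
205 240 266
215 240 265
225 241 264
```

```bash
python3 -m handwheel '[[0.6,-0.09,-0.13,1,0,0,0],[0.6,0,0,1,0,0,0],[0.6,0,0,1,0,0,0],[0.6,0,0,1,0,0,0],[0.6,0,0,1,0,0,0]]' >/dev/null
python3 -m handwheel '[[0.6,0,0,1,0,0,0],[0.6,0,0,0.8,0,0,0],[0.6,0,0,0.38,0,0,0],[0.6,0,0,0,0,0,0],[-1,0,0,0,0,0,0]]' >/dev/null; python3 f.py
python3 -m handwheel '[[-1,0,0,0,0,0,0],[-1,0,0,0,0,0,0],[-1,0,0,0,0,0,0]]' >/dev/null; python3 f.py
```

```text
t 44.275 [ 0.4761 -0.285   0.2563] [-1.7996e+02  6.0000e-02 -1.6310e+02] F [ 0.4 -0.5  0.6] M [-0.03 -0.02  0.04] open 0.0647
t 44.65 [ 0.4758 -0.2849  0.2558] [-1.7999e+02  3.0000e-02 -1.6309e+02] F [ 0.7 -0.1 -0.5] M [0.03 0.05 0.08] open 0.0359
```

```bash
python3 -m handwheel '[[-1,0,0,0,0,0,0],[-1,0,0,-0.3,0,0,0],[-1,0,0,-0.8,0,0,0],[-1,0,0,-1,0,0,0],[-1,0,0,-1,0,0,0]]'
python3 -m handwheel '[[-1,0,0,-1,0,0,0],[-1,0,0,-1,0,0,0],[-1,0,0,-1,0,0,1],[-1,0,0,-0.7,0,0,1],[-1,0,0,-0.3,0,0,1]]' >/dev/null
python3 -m handwheel '[[-1,-0.2,0.4,0,0,0,0],[-1,-0.3,0.7,0,0,0,0],[-1,-0.4,1,0,0,0,0],[-1,-0.4,1,0,0,0,0],[-1,-0.4,1,0,0,0,0]]' >/dev/null
python3 -m handwheel '[[-1,-0.4,1,0,0,0,0],[-1,-0.4,1,0,0,0,0],[-1,-0.4,1,0,0,0,0],[-1,-0.4,1,0,0,0,0],[-1,-0.4,1,0,0,0,0]]' >/dev/null
python3 -m handwheel '[[-1,-0.4,1,0,0,0,0],[-1,-0.4,1,0,0,0,0],[-1,-0.3,0.6,0,0,0,0],[-1,0,0,0,0,0,0]]' >/dev/null
python3 -m handwheel '[[-1,0,0,0,0,0,0]]'
python3 -c "
from h import *
go(.592,.007,.345,178.9)"
```

```text
clock: 45.28
tool_pos: [0.4756, -0.2849, 0.334]
orientation: [180.0, -0.0, -163.1]
force: [1.0, -0.1, -0.4]
opening: 0.0299
gripper_force: 29.9
clock: 47.78
tool_pos: [0.6012, 0.0051, 0.4328]
orientation: [-180.0, -0.0, 178.9]
force: [0.2, 0.2, -2.0]
opening: 0.0297
gripper_force: 29.9
pos [0.6012 0.0051 0.4328] ori [-1.7999e+02 -3.0000e-02  1.7892e+02] open 0.0297 t 47.775 f [ 0.2  0.2 -2. ]
units xyz [0.37 0.07 3.51]
turn z units 0.0
```

```bash
python3 -m handwheel '[[-1,0.37,0.07,0.5,0,0,0],[-1,0,0,1,0,0,0],[-1,0,0,1,0,0,0],[-1,0,0,0.8,0,0,0],[-1,0,0,0.4,0,0,0]]' >/dev/null
python3 -m handwheel '[[-1,0,0,0,0,0,0],[-1,0,0,0,0,0,0]]' >/dev/null;python3 f.py
python3 - <<'E'
from h import *
from plant import *
o=get_obs();s=snapshot('wrist');pickle.dump((o,s),open('w11.pkl','wb'))
c=s['color'].astype(int);m=((c.sum(2)<120)&(c.max(2)<50)).astype(np.uint8);m[240:]=0
n,l,st,ce=cv2.connectedComponentsWithStats(m)
for i in range(1,n):
    if 60<st[i][4]<1500 and 30<ce[i][1]<240:print('hole',ce[i].round(1),st[i][2:4],wback(o,s,*ce[i],.064).round(4))
zb=o['tool_pos'][2]-.2555
for v in(134,138,142,148,158,178,198,228):
    r=cv2.GaussianBlur(s['color'],(3,3),0)[v].astype(int);rb=(r[:,0]-r[:,2])/(r.sum(1)+1)
    x=[i for i in range(210,300) if rb[i]>.16 and r[i].sum()<330]
    if x:print(v,x[0],x[-1],[wback(o,s,(x[0]+x[-1])/2,v,z)[1].round(4) for z in(zb,zb+.1)])
cv2.imwrite('pics/w11.png',cv2.resize(s['color'][80:250,60:400],(780,390),interpolation=cv2.INTER_CUBIC)[:,:,::-1])
E
```

```text
t 48.65 [0.5923 0.007  0.3415] [1.7999e+02 8.0000e-02 1.7891e+02] F [ 0.4  0.6 -1.5] M [-0.01  0.    0.02] open 0.0294
hole [307.5 196. ] [20 19] [0.5919 0.0549 0.064 ]
hole [409.4 195.4] [15 18] [0.5932 0.1611 0.064 ]
hole [208.2 197. ] [20 19] [ 0.5911 -0.0364  0.064 ]
142 240 273 [np.float64(0.0089), np.float64(0.0089)]
148 238 276 [np.float64(0.0092), np.float64(0.0091)]
158 234 280 [np.float64(0.0091), np.float64(0.009)]
178 227 286 [np.float64(0.0083), np.float64(0.0086)]
198 228 285 [np.float64(0.008), np.float64(0.0084)]
228 228 284 [np.float64(0.0071), np.float64(0.0078)]
```

View pics/w11.png

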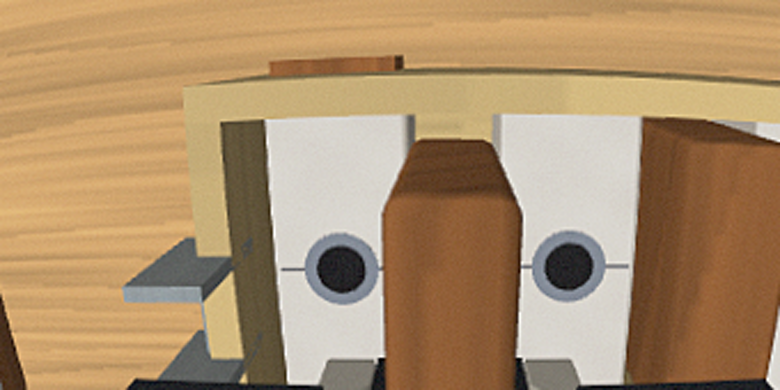

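The thick block stands in its gap. The thin block's bottom (416-487) is centred over the narrow gap (410-500), so I descend.

```bash
python3 -m handwheel '[[-1,0,0.016,0.4,0,0,0],[-1,0,0,0.3,0,0,0],[-1,0,0,0,0,0,0]]' >/dev/null; python3 f.py
python3 -m handwheel '[[-1,0,0,0.12,0,0,0],[-1,0,0,0,0,0,0]]' >/dev/null; python3 f.py
python3 -m handwheel '[[-1,0,0,0.12,0,0,0],[-1,0,0,0,0,0,0]]' >/dev/null; python3 f.py
```

```text
t 49.075 [0.5917 0.0075 0.322 ] [-1.7997e+02 -1.0000e-01  1.7891e+02] F [ 0.1 -0.2 -1.8] M [-0.01 -0.02  0.  ] open 0.0297
t 49.325 [0.592  0.0076 0.3198] [-1.8000e+02 -1.0000e-02  1.7891e+02] F [-0.2  1.2 -1.1] M [-0.05  0.01  0.01] open 0.03
t 49.575 [0.592  0.0075 0.3168] [-1.8000e+02 -2.0000e-02  1.7891e+02] F [ 0.5  0.1 -0.8] M [ 0.05  0.02 -0.01] open 0.0298
```

```bash
python3 -m handwheel '[[-1,0,0,0.12,0,0,0],[-1,0,0,0.08,0,0,0],[-1,0,0,0,0,0,0]]' >/dev/null; python3 f.py
python3 -m handwheel '[[-1,0,0,0.12,0,0,0],[-1,0,0,0.12,0,0,0],[-1,0,0,0,0,0,0]]' >/dev/null; python3 f.py
```

```text
t 49.95 [0.592  0.0076 0.3118] [-1.8000e+02 -2.0000e-02  1.7891e+02] F [-0.5  0.5 -1.4] M [ 0.06 -0.01  0.06] open 0.0298
t 50.325 [0.592  0.0076 0.3056] [-1.8000e+02 -3.0000e-02  1.7891e+02] F [-0.2  0.1 -1.7] M [0.14 0.03 0.01] open 0.0297
```

It is going in freely, so I continue to the floor, expected at TCP 0.2655.

```bash
python3 -m handwheel '[[-1,0,0,0.2,0,0,0],[-1,0,0,0.2,0,0,0],[-1,0,0,0.2,0,0,0],[-1,0,0,0,0,0,0]]' >/dev/null; python3 f.py
python3 -m handwheel '[[-1,0,0,0.2,0,0,0],[-1,0,0,0.2,0,0,0],[-1,0,0,0.2,0,0,0],[-1,0,0,0,0,0,0]]' >/dev/null; python3 f.py
python3 -m handwheel '[[-1,0,0,0.2,0,0,0],[-1,0,0,0.1,0,0,0],[-1,0,0,0,0,0,0]]' >/dev/null; python3 f.py
python3 -m handwheel '[[-1,0,0,0.1,0,0,0],[-1,0,0,0,0,0,0]]' >/dev/null; python3 f.py
```

```text
t 50.825 [0.5919 0.0076 0.2904] [-1.7999e+02 -5.0000e-02  1.7891e+02] F [ 0.2  0.5 -1.2] M [0.32 0.07 0.  ] open 0.03
t 51.325 [0.5919 0.0076 0.2754] [-1.7999e+02 -5.0000e-02  1.7891e+02] F [ 0.3  1.1 -0.8] M [0.41 0.03 0.06] open 0.0296
t 51.7 [0.592  0.0076 0.2682] [-1.8000e+02 -2.0000e-02  1.7891e+02] F [ 0.3  1.6 -3.2] M [ 0.47 -0.07  0.07] open 0.0299
t 51.95 [0.5921 0.0076 0.2659] [180.     0.   178.91] F [-0.   1.2 -2.1] M [ 0.43 -0.22  0.11] open 0.0296
```

```bash
python3 -m handwheel '[[-1,0,0,0.05,0,0,0],[-1,0,0,0,0,0,0]]' >/dev/null; python3 f.py
python3 -m handwheel '[[-0.2,0,0,0,0,0,0],[0,0,0,0,0,0,0],[0.1,0,0,0,0,0,0],[0.1,0,0,0,0,0,0]]' >/dev/null; python3 f.py
python3 -m handwheel '[[0.1,0,0,-0.4,0,0,0],[0.1,0,0,-0.8,0,0,0],[0.1,0,0,-1,0,0,0],[-1,0,0,-0.2,0,0,0],[-1,0,0,0,0,0,0]]' >/dev/null
python3 -m handwheel '[[-1,0,0,0,0,0,0],[-1,0,0,0,0,0,0],[-1,0,0,0.4,0,0,0],[-1,0,0,0.4,0,0,0],[-1,0,0,0,0,0,0]]' >/dev/null;python3 f.py
```

```text
t 52.2 [0.5921 0.0076 0.2657] [-1.8000e+02  4.0000e-02  1.7893e+02] F [-3.4  1.3  4.9] M [0.67 0.9  0.02] open 0.0296
t 52.7 [0.592  0.0075 0.2646] [-1.7999e+02 -1.0000e-02  1.7891e+02] F [0.2 0.3 0.5] M [-0.   -0.   -0.05] open 0.0479
t 53.95 [0.5916 0.0075 0.3032] [-1.7996e+02 -1.4000e-01  1.7890e+02] F [ 0.2  0.4 -0.4] M [-0.04 -0.02 -0.04] open 0.0005
```

```bash
python3 -m handwheel '[[-1,0,0,0.3,0,0,0],[-1,0,0,0.16,0,0,0],[-1,0,0,0,0,0,0]]' >/dev/null;python3 f.py
python3 -m handwheel '[[-1,0,0,0.1,0,0,0],[-1,0,0,0.06,0,0,0],[-1,0,0,0,0,0,0]]' >/dev/null;python3 f.py
```

```text
t 54.325 [0.592  0.0075 0.2929] [-1.7999e+02 -3.0000e-02  1.7891e+02] F [ 0.5 -0.2  0.3] M [-0.03  0.02 -0.03] open 0.0008
t 54.7 [0.592  0.0076 0.2892] [-1.8000e+02 -1.0000e-02  1.7892e+02] F [-0.2 -0.4 -0.1] M [-0.03 -0.03 -0.02] open 0.0009
```

Now a last firm press. After that I retreat to -y so the top camera is clear, and check numerically.

```bash
python3 -m handwheel '[[-1,0,0,0.06,0,0,0],[-1,0,0,0.06,0,0,0],[-1,0,0,0,0,0,0]]' >/dev/null;python3 f.py
python3 -m handwheel '[[-1,0,0,-0.6,0,0,0],[-1,0,0,-1,0,0,0],[-1,0,0,-1,0,0,0],[-1,0,0,-1,0,0,0],[-1,0,0,-1,0,0,0]]' >/dev/null
python3 -m handwheel '[[-1,0,-1,-1,0,0,0],[-1,0,-1,0,0,0,0],[-1,0,-1,0,0,0,0],[-1,0,-1,0,0,0,0],[-1,0,-1,0,0,0,0]]' >/dev/null
python3 -m handwheel '[[-1,0,-1,0,0,0,0],[-1,0,-1,0,0,0,0],[-1,0,-1,0,0,0,0],[-1,0,-1,0,0,0,0],[-1,0,-1,0,0,0,0]]' >/dev/null
python3 -m handwheel '[[-1,0,0,0,0,0,0],[-1,0,0,0,0,0,0]]' >/dev/null;python3 f.py
python3 - <<'E'
from h import *
from plant import *
t=snapshot('top');c=snapshot('scene');pickle.dump((t,c),open('end.pkl','wb'))
for n,s in(('top',t),('scene',c)):
    g=cv2.GaussianBlur(s['color'],(3,3),0).astype(int);m=((g[...,0]-g[...,2]>g.sum(2)*.15)&(g.sum(2)<330)&(g[...,0]<g[...,1]*2)).astype(np.uint8)
    k,l,st,ce=cv2.connectedComponentsWithStats(m)
    for i in range(1,k):
        x,y=ce[i]
        if st[i][4]>120 and (100<x<310 and 60<y<300):
            r=cv2.minAreaRect(cv2.findContours((l==i).astype(np.uint8),0,2)[0][0])
            print(n,ce[i].round(0),np.round(r[1],1),round(r[2],1),back(s,x,y,.11 if n=='top' else .06).round(3))
for z,xy in((.06,(.591,.1048)),(.06,(.592,.0075))):print(proj(t,[[*xy,.11]]),proj(c,[[*xy,.11]]))
E
```

```text
t 55.075 [0.5921 0.0076 0.2884] [-1.7999e+02  8.0000e-02  1.7896e+02] F [-5.8  1.7 16.3] M [ 0.39  2.33 -0.06] open 0.0003
t 57.2 [ 0.5873 -0.2422  0.4265] [1.7999e+02 1.0000e-02 1.7889e+02] F [-0.2 -0.1 -0.4] M [-0.01 -0.06  0.02] open 0.0003
top [147. 108.] [ 9. 23.] 90.0 [0.754 0.15  0.11 ]
top [161. 150.] [ 9.6 22. ] 4.8 [0.624 0.108 0.11 ]
top [292. 165.] [10.3 21.1] 86.4 [ 0.577 -0.281  0.11 ]
scene [134. 134.] [19.9 15. ] 68.2 [ 0.497 -0.675  0.06 ]
scene [110. 154.] [23.9 16.6] 56.3 [ 0.609 -0.682  0.06 ]
scene [201. 213.] [29.8 46.1] 35.0 [ 0.635 -0.283  0.06 ]
scene [298. 281.] [104.6  16.6] 31.0 [0.67  0.071 0.06 ]
[[161.58409033 161.21680865]] [[324.3773553  256.89212679]]
[[194.56362343 160.66249478]] [[292.79143351 240.14739658]]
```

```bash
python3 -c "
from plant import *
print(close_job())"
```

```text
the job is handed in; nothing more can be done
None
```

I handed the job in at about 57 s: the bar lies flat on the bench beside the crate, and the thick and thin blocks stand in the wide and narrow gaps, both pressed firm on the crate's floor; the arm hid part of the final check pictures, and the hand-in returned no verdict.

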